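# Refit the washed tubes of the flour magnet and screw the hold-down frame shut

## Task

Put the flour magnet back together: lay every washed tube on the worktop into the box, each in a pair of saddles of its own, then swing the hinged frame down over them without slamming it and press it fully shut. Take the T-key from its block and turn both captive screws clockwise with it until they are tight against their stops, then stand the key back in its block, leaving the jar, the bowl and the scraper alone.

Things in the scene. Friction and masses are not known exactly. Their poses are not given: they have to be found in the camera images.
- housing: flour-magnet box: fixed open stainless box, 186 mm (x) by 260 mm (y), 4 mm walls 73 mm high, no bottom. Origin: centre of its underside; x points to the lid hinge on the far side, z up. Inside its two end walls (inner faces at x -89 and +89 mm) stand white combs forming four pairs of open-topped saddles. Between the combs it is empty down to the worktop
- place0 (a point): saddle pair 0 of the box (numbered along its y, 58 mm apart): where a seated tube's origin lies, on the saddle floor (45 mm above the worktop) midway between the combs; x along a seated tube. Saddles 32 mm wide with rounded lead-ins, comb tops 68 mm above the worktop
- place1 (a point): saddle pair 1 of the box (numbered along its y, 58 mm apart): where a seated tube's origin lies, on the saddle floor (45 mm above the worktop) midway between the combs; x along a seated tube. Saddles 32 mm wide with rounded lead-ins, comb tops 68 mm above the worktop
- place2 (a point): saddle pair 2 of the box (numbered along its y, 58 mm apart): where a seated tube's origin lies, on the saddle floor (45 mm above the worktop) midway between the combs; x along a seated tube. Saddles 32 mm wide with rounded lead-ins, comb tops 68 mm above the worktop
- place3 (a point): saddle pair 3 of the box (numbered along its y, 58 mm apart): where a seated tube's origin lies, on the saddle floor (45 mm above the worktop) midway between the combs; x along a seated tube. Saddles 32 mm wide with rounded lead-ins, comb tops 68 mm above the worktop
- tube0: washed tube of the flour magnet (core drawn, attracts nothing), lying flat: steel tube 24 mm in diameter with a black 28 x 28 x 18 mm block at each end, 170 mm long over all, about 0.28 kg. Origin: middle of its underside; x along the tube, either way round; tube axis 14 mm above the origin. 2 mm side play and 4 mm end play in a saddle pair. None if not there
- tube1: washed tube of the flour magnet (core drawn, attracts nothing), lying flat: steel tube 24 mm in diameter with a black 28 x 28 x 18 mm block at each end, 170 mm long over all, about 0.28 kg. Origin: middle of its underside; x along the tube, either way round; tube axis 14 mm above the origin. 2 mm side play and 4 mm end play in a saddle pair. None if not there
- tube2: washed tube of the flour magnet (core drawn, attracts nothing), lying flat: steel tube 24 mm in diameter with a black 28 x 28 x 18 mm block at each end, 170 mm long over all, about 0.28 kg. Origin: middle of its underside; x along the tube, either way round; tube axis 14 mm above the origin. 2 mm side play and 4 mm end play in a saddle pair. None if not there
- tube3: washed tube of the flour magnet (core drawn, attracts nothing), lying flat: steel tube 24 mm in diameter with a black 28 x 28 x 18 mm block at each end, 170 mm long over all, about 0.28 kg. Origin: middle of its underside; x along the tube, either way round; tube axis 14 mm above the origin. 2 mm side play and 4 mm end play in a saddle pair. None if not there
- lid (a joint): angle of the box's hinged hold-down frame (lid), rad: 0 = shut, 1.57 = upright; stays where left (1.1 N m hinge friction), weighs 0.6 kg. Steel frame with a window, 6 mm thick, 199 mm from hinge to free edge, 260 mm wide; shut, its top is 80 mm above the worktop. The 42 mm wide rail along the free edge carries the two screws and can be pressed on between them
- lid_hinge (a point): middle of the lid's hinge axis, which runs along the box's y, 74 mm above the worktop
- lid_handle (a point): middle of the lid's bar handle: round bar 12 mm in diameter, parallel to the hinge, 98 mm clear between its two legs, 235 mm from the hinge and 36 mm out from the lid's free edge, level with the lid
- screw_left (a joint): turn of the captive quarter-turn screw at the left (the box's +y) end of the lid's free edge, rad: 0 = fully undone, grows clockwise seen from above, 1.57 = tight at its stop; needs about 0.15 N m and stays where it is left
- screw_left_slot (a point): middle of the floor of that screw's slot, 178 mm from the lid's hinge. Round head 40 mm in diameter standing 12 mm above the lid; slot 28 mm long with closed ends, 8 mm wide, 9 mm deep. x along the slot (either way round), z out of the head
- screw_right (a joint): turn of the captive quarter-turn screw at the right (the box's -y) end of the lid's free edge, rad: 0 = fully undone, grows clockwise seen from above, 1.57 = tight at its stop; needs about 0.15 N m and stays where it is left
- screw_right_slot (a point): middle of the floor of that screw's slot, 178 mm from the lid's hinge. Round head 40 mm in diameter standing 12 mm above the lid; slot 28 mm long with closed ends, 8 mm wide, 9 mm deep. x along the slot (either way round), z out of the head
- key: T-key for the screws, 97 mm tall, 0.16 kg, upright in its block. Origin: underside of its blade; z up; x along blade width and crossbar. Flat blade 22 mm wide, 4.5 thick, 13 long, its last 5 mm narrowed to 18 x 2.5 mm; collar 44 mm in diameter, 45 to 49 mm above the origin; black crossbar 80 mm long (x), 20 wide (y), 22 high, its middle 86 mm above the origin
- stand: fixed wooden key block 60 x 60 mm, 50 mm high, with a 28 x 28 mm square well through its middle; the key's collar rests on its top, the key's origin then 5 mm above the worktop. Origin: centre of its underside
- canister: bystander: glass jar with metal cap, 96 mm in diameter, 130 mm high; origin under its centre
- bowl: bystander: steel bowl, 150 mm across, 70 mm high; origin under its centre
- scraper: bystander: bench scraper lying flat, 116 x 90 mm, 23 mm high, wooden handle; origin under its centre
Not all that is in view belongs to the job. Leave any orange or pink look-alike of the tube0 alone.

How it is judged:
On the way, in this order (a step that is already met when the one before it is completed fails the run):
1. every tube lies in a pair of saddles ((distance between tube0 and place0 below 0.006 m or distance between tube0 and place1 below 0.006 m or distance between tube0 and place2 below 0.006 m or distance between tube0 and place3 below 0.006 m) and angle between the x axis of each of tube0, tube1, tube2, tube3 and the x axis of housing, either way round below 0.06 rad and (distance between tube1 and place0 below 0.006 m or distance between tube1 and place1 below 0.006 m or distance between tube1 and place2 below 0.006 m or distance between tube1 and place3 below 0.006 m) and (distance between tube2 and place0 below 0.006 m or distance between tube2 and place1 below 0.006 m or distance between tube2 and place2 below 0.006 m or distance between tube2 and place3 below 0.006 m) and (distance between tube3 and place0 below 0.006 m or distance between tube3 and place1 below 0.006 m or distance between tube3 and place2 below 0.006 m or distance between tube3 and place3 below 0.006 m)), for 0.2 s.
2. the frame is fully shut over the seated tubes, before the screws are turned (all of step 1 and value of joint lid below 0.025 rad and not (value of joint screw_left above 1.4 rad) and not (value of joint screw_right above 1.4 rad)), for 0.2 s.
3. one screw is turned tight with the key's blade in its slot, the frame shut (value of joint lid below 0.025 rad and ((value of joint screw_left above 1.4 rad and distance between key and screw_left_slot below 0.01 m) or (value of joint screw_right above 1.4 rad and distance between key and screw_right_slot below 0.01 m))), for 0.05 s.
4. the other screw is turned tight with the key's blade in its slot, the frame shut (value of joint lid below 0.025 rad and value of joint each of screw_left, screw_right above 1.4 rad and (distance between key and screw_left_slot below 0.01 m or distance between key and screw_right_slot below 0.01 m)), for 0.05 s.
At the end, for the whole second after the job is handed in: each tube is in its own saddle pair (within 6 mm of the place and 0.06 rad of the box's x), lid under 0.025 rad, both screws past 1.4 rad, and the key stands still and upright (0.15 rad) in its block, collar down, within 12 mm of its middle (all of step 1 and value of joint lid below 0.025 rad and value of joint each of screw_left, screw_right above 1.4 rad and horizontal distance between key and stand below 0.012 m and height (world z) of key below 0.009 m and angle between key's own z axis and vertical below 0.15 rad and linear speed of key below 0.02 m/s); the robot touches nothing.
It fails at once if the jar is pushed more than 3 cm from its place or tipped over (distance of canister from where it was at the start of the episode above 0.03 m or angle between canister's own z axis and vertical above 0.5 rad).
It fails at once if the bowl is pushed more than 3 cm from its place or tipped over (distance of bowl from where it was at the start of the episode above 0.03 m or angle between bowl's own z axis and vertical above 0.5 rad).
It fails at once if the scraper is pushed more than 3 cm from its place or tipped over (distance of scraper from where it was at the start of the episode above 0.03 m or angle between scraper's own z axis and vertical above 0.5 rad).
It fails at once if the frame is slammed shut (faster than 2.5 rad/s in its last 0.15 rad) (value of joint lid below 0.15 rad and velocity of joint lid below -2.5 rad/s).
Of tube0, tube1, tube2, tube3 only 2 to 4 are there at a start; the rules pass over those that are not, and their reading is None.
At some moment in a run one of tube0, tube1, tube2, tube3 may be knocked a few centimetres aside while the robot is not near it.
It also fails if it takes over 210 s, if anything falls off the work surface, if the arm or the gripper's body presses on something with over 40 N, if the wrist force passes 120 N, or if a joint passes its speed limit or range.

## Robot

A 6-joint arm with a two-finger parallel gripper is mounted at the origin on the work surface. World frame = base frame: x ahead of the robot, y to its left, z up, the work surface at z = 0. Lengths are in m, angles in rad, forces in N, time in s.
With the tool pointing down it reaches from about 0.4 to 0.825 m from the base axis. Payload 7 kg.
Tool frame: the origin (TCP) lies at the very end of the fingers, on their centre line; the grasp point (between the pads) lies 19 mm behind it (arm.grasp_offset is the distance from the TCP to the grasp point, in m); z points along the fingers, y is the line along which they close (so a half turn about z gives the same grasp; the last joint's range is limited). The gripper opens to 88 mm and grips with 3 to 60 N. Pads are 19 mm wide; open, the fingers measure 130 mm over their backs; the gripper's body (78 mm by 193 mm) begins 47 mm behind the grasp point.
Start: joints at [1.464, 0.359, 0.012, 0, -1.224, -0.288], TCP at [0.26, 0.623, 0.227] pointing down, gripper open.
Joint ranges: [-3.07, 3.07], [-1.43, 2.12], [-1.02, 1.25], [-3.03, 1.67], [-3.05, -0], [-3.03, 3.03]. Speed limits (rad/s): [2.39, 2.39, 3.01, 3.14, 3.14, 3.14].

## Interface

Orientations are given as [roll, pitch, yaw] about the fixed x, y, z axes, in that order (R = Rz(yaw) Ry(pitch) Rx(roll)).
In Python, from station import get_state, cams, arm, nets gives the robot as it stands.
- The arm moves only by the shell command python3 -m creep 'ROWS' [FORCE]. ROWS is a JSON object of lists of equal length, an entry for each row: "translation": the shift along the world's x, y, z in mm, a list of three; "spin": the turn about the world's z in rad; "gripper": the opening, from 0 (shut) to 1 (fully open). In form: {"translation": [[dx, dy, dz], ...], "spin": [spin, ...], "gripper": [gripper, ...]}. A call has 1 to 8 rows; each row shifts and turns the commanded pose from where the row before left it; what a row does not reach is not made up. A row lasts 1/10 s, in which the tool goes at most 50 mm and 8.59 degrees, less where a joint would pass 70% of its speed; a pose out of reach is approached as far as the arm can. A call is refused whole if a number of a shift passes 50 or a number of a turn 0.15, either way. A call with a gripper value outside its range is refused whole. The fingers move at their own pace and stop on an object; FORCE is the grip in N (left out, the last holds). Time passes only in rows, so rows that do not move let the fingers close. It gives the time, the measured TCP pose, the force, the opening and the grip force at its end, in the units of the state.
- get_state(): the state, without advancing time (a new reading comes with each control period).
- cams.grab_frame(name): name is "scene" or "top"; returns a dict with "img" (384x512x3 uint8, red, green, blue), "mtx" (3x3 intrinsics, pixels), "R" (3x3) and "t" (3): a world point X has camera coordinates R X + t. Camera axes: x right, y down, z forward; pixel columns grow to the right and rows downward; lengths in m; the calibration is good to about 2 mm. A picture is of the moment at which its call begins. There is no depth.
- arm.job_done(): hands the job in; it is judged then, once.
Trained networks look in the newest picture that a camera, given by its name, has taken for a name from the list of things; names that differ only in an ending like _2 or _b are one class to them, and where a whole thing is asked for, a point or a joint stands for the part that bears it (a point fixed in the world has none). Each returns a list of dicts, best first, with "confidence" (0 to 1); they miss things now and then, are a little off and sometimes report something else, mostly with a low value. They report only what shows in the picture. A call takes as long as a camera call. They do not tell look-alikes from the thing itself.
- nets.search_frame(camera, label): "centre" ([x, y, z] in m, in world coordinates, good to about 4 mm: the middle of the surface that is visible of it).
- nets.pinpoint(camera, label): "centre" ([x, y, z] in m, in world coordinates, good to about 4 mm: a listed point, or the origin of a listed thing).
The state is a dict: "t": time; "q": joint angles; "qd": joint speeds; "joint_efforts": joint torques, N m; "eef_pos": TCP position; "ee_rot": TCP orientation; "force": force on the tool from outside, world axes, zero at the start; "moment": the same for the moment, N m; "width": finger opening in m; "gripper_force": force on a finger pad.
Only numpy, scipy, OpenCV 4.12 (cv2) and the standard library are available. Lean on these libraries where they do the work, as an engineer would, in place of code of your own. Each camera call takes 0.05 s, during which the arm holds its last target. There are 200 camera calls.

## Working session

There is one attempt and no reset: what is moved stays moved. The work goes in short steps, Python scripts to look and compute and a shell command to move; the robot and the scene stay as the last step left them, time stands still between calls to the robot, and variables do not carry over. Pictures are saved under pics/ and viewed, at most 18 in all, crops included, and the job is handed in when it is done.

```bash
mkdir -p pics; ls; cat > h.py <<'E'
from station import get_state,cams,arm,nets
import numpy as np,cv2
def save(cam,name,box=None,s=1.5):
    f=cams.grab_frame(cam); im=f["img"][:,:,::-1]
    if box: x0,y0,x1,y1=box; im=im[y0:y1,x0:x1]
    cv2.imwrite("pics/"+name,cv2.resize(im,None,fx=s,fy=s,interpolation=cv2.INTER_CUBIC)); return f
def proj(f,X):
    c=f["R"]@np.array(X)+f["t"]; p=f["mtx"]@c; return p[:2]/p[2]
def unproj(f,uv,z):
    d=f["R"].T@np.linalg.inv(f["mtx"])@np.array([uv[0],uv[1],1.]); o=-f["R"].T@f["t"]
    return o+d*(z-o[2])/d[2]
E
python3 - <<'E'
from h import *
for c in("top","scene"):
    f=save(c,c+"0.png"); print(c,-f["R"].T@f["t"])
    for n in "housing place0 place1 place2 place3 tube0 lid lid_hinge lid_handle screw_left_slot screw_right_slot key stand canister bowl scraper".split():
        for d in nets.pinpoint(c,n)[:6]:
            print(n,np.round(d["centre"],3),round(d["confidence"],2),np.round(proj(f,d["centre"])))
print(get_state())
E
```

```text
pics
top [0.23824019 0.03866411 1.3641903 ]
place0 [ 0.555 -0.038  0.046] 0.77 [284. 186.]
place0 [ 0.568 -0.209  0.046] 0.71 [339. 181.]
place0 [0.466 0.404 0.001] 0.49 [145. 219.]
place0 [ 0.649 -0.415 -0.001] 0.4 [398. 159.]
place1 [ 0.555 -0.038  0.046] 0.77 [284. 186.]
place1 [ 0.568 -0.209  0.046] 0.71 [339. 181.]
place1 [0.466 0.404 0.001] 0.49 [145. 219.]
place1 [ 0.649 -0.415 -0.001] 0.4 [398. 159.]
place2 [ 0.555 -0.038  0.046] 0.77 [284. 186.]
place2 [ 0.568 -0.209  0.046] 0.71 [339. 181.]
place2 [0.466 0.404 0.001] 0.49 [145. 219.]
place2 [ 0.649 -0.415 -0.001] 0.4 [398. 159.]
place3 [ 0.555 -0.038  0.046] 0.77 [284. 186.]
place3 [ 0.568 -0.209  0.046] 0.71 [339. 181.]
place3 [0.466 0.404 0.001] 0.49 [145. 219.]
place3 [ 0.649 -0.415 -0.001] 0.4 [398. 159.]
tube0 [0.518 0.245 0.001] 0.92 [195. 202.]
tube0 [0.264 0.36  0.   ] 0.87 [157. 283.]
tube0 [0.469 0.407 0.004] 0.86 [144. 218.]
tube0 [0.5   0.327 0.001] 0.82 [170. 208.]
tube0 [ 0.465  0.554 -0.003] 0.63 [ 98. 220.]
tube0 [ 0.645 -0.414  0.001] 0.38 [398. 160.]Traceback (most recent call last):
  File "<stdin>", line 5, in <module>
ValueError: it knows: bowl, canister, housing, key, lid_handle, lid_hinge, place, scraper, screw_left_slot, screw_right_slot, stand, tube
```

```bash
python3 - <<'E'
from h import *
for c in("top","scene"):
    f=save(c,c+"0.png"); print(c,-f["R"].T@f["t"])
    for n in "housing place0 tube0 lid_hinge lid_handle screw_left_slot screw_right_slot key stand canister bowl scraper".split():
        for d in nets.pinpoint(c,n)[:6]:
            print(n,np.round(d["centre"],3),round(d["confidence"],2),np.round(proj(f,d["centre"])))
print(get_state())
E
```

```text
top [0.23824019 0.03866411 1.3641903 ]
housing [ 0.69  -0.215  0.25 ] 0.57 [352. 118.]
place0 [ 0.554 -0.038  0.048] 0.82 [284. 186.]
place0 [ 0.567 -0.209  0.05 ] 0.78 [339. 180.]
tube0 [0.263 0.362 0.001] 0.86 [157. 284.]
tube0 [0.52  0.242 0.002] 0.74 [196. 201.]
tube0 [ 0.463  0.556 -0.005] 0.62 [ 98. 221.]
tube0 [0.466 0.405 0.006] 0.58 [144. 218.]
tube0 [ 0.498  0.328 -0.   ] 0.56 [169. 208.]
lid_hinge [ 0.657 -0.115  0.072] 0.97 [308. 151.]
lid_handle [ 0.676 -0.112  0.31 ] 0.91 [317. 115.]
screw_left_slot [ 0.676 -0.112  0.311] 0.55 [317. 115.]
screw_left_slot [ 0.672 -0.005  0.249] 0.49 [275. 126.]
screw_right_slot [0.498 0.328 0.   ] 0.52 [169. 209.]
screw_right_slot [0.751 0.224 0.002] 0.52 [202. 133.]
screw_right_slot [ 0.692 -0.217  0.248] 0.39 [352. 118.]
screw_right_slot [ 0.675 -0.007  0.253] 0.16 [275. 125.]
key [0.467 0.404 0.002] 0.52 [145. 218.]
stand [ 0.463 -0.376  0.004] 0.69 [391. 215.]
canister [0.752 0.224 0.002] 0.64 [203. 132.]
canister [ 0.465 -0.372  0.003] 0.18 [389. 215.]
bowl [ 0.648 -0.416  0.002] 0.93 [398. 159.]
bowl [0.522 0.245 0.   ] 0.42 [195. 
[... 1218 characters left out ...]
2 [203. 156.]
{'t': 1.65, 'q': array([ 1.46410083e+00,  3.58586200e-01,  1.19228406e-02,  3.66870635e-06,
       -1.22410241e+00, -2.88096790e-01]), 'qd': array([-6.32404105e-04,  1.19841370e-04, -5.88923642e-04, -6.68152969e-06,
        9.00221846e-05, -4.41247275e-04]), 'joint_efforts': array([ 1.78789782e-03, -5.82375956e+01,  2.93299699e+01,  7.00239703e+00,
        1.23482625e-02, -2.12549628e-05]), 'eef_pos': array([0.25962926, 0.62305924, 0.22658079]), 'ee_rot': array([-3.14156237e+00,  5.37405046e-06, -3.94791039e-01]), 'force': array([ 0.42015633,  0.01126948, -0.04613292]), 'moment': array([-0.01804271, -0.00413901, -0.02677121]), 'gripper_force': 0.0, 'width': 0.08810246982539682}
```

View pics/top0.png

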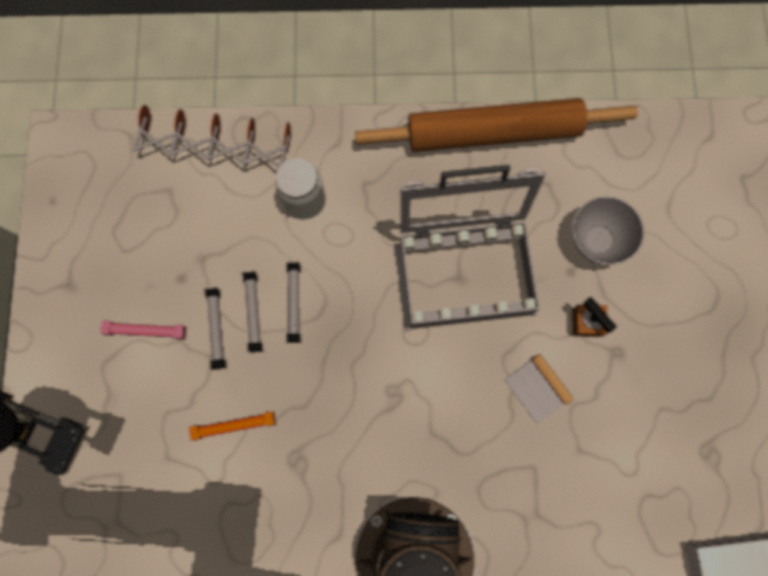

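View pics/scene0.png

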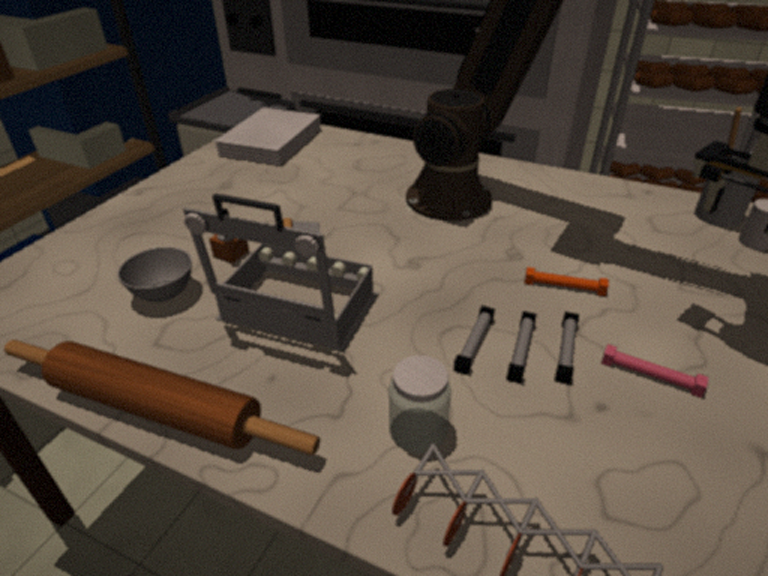

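Top view: three steel tubes with black ends at px (195,202), (168,208) and (143,219). There are also two look-alikes, pink at (95,220) and orange at (155,284). The description (steel with black blocks) fits the three, so I leave the coloured ones. The box is at (310,180) with its lid upright, and the key and block are at (395,210). I'll confirm in one crop and fit the axes.

```bash
cat >> h.py <<'E'
def tubes(f,th=60,box=(120,160,215,255)):
    """black end blocks -> paired tubes"""
    x0,y0,x1,y1=box; g=f["img"][y0:y1,x0:x1].max(axis=2)
    n,l,s,c=cv2.connectedComponentsWithStats((g<th).astype(np.uint8))
    b=[(unproj(f,c[i]+[x0,y0],0.02)[:2],s[i,4]) for i in range(1,n) if 10<s[i,4]<120]
    out=[]
    for i in range(len(b)):
        for j in range(i):
            d=b[i][0]-b[j][0]; L=np.hypot(*d)
            if .14<L<.165:
                m=(b[i][0]+b[j][0])/2; a=np.arctan2(d[1],d[0]); a=(a+np.pi/2)%np.pi-np.pi/2
                out.append((np.round(m,4),round(a,3),round(L,3),b[i][1],b[j][1]))
    return out
E
python3 - <<'E'
from h import *
f=save("top","crop1.png",(80,140,210,300),3.5)
for th in(50,60,70): print(th,*tubes(f,th),sep="\n")
g=f["img"][190:235,375:420].max(axis=2)
n,l,s,c=cv2.connectedComponentsWithStats((g<50).astype(np.uint8))
for i in range(1,n):
    if s[i,4]>20:
        p=np.argwhere(l==i)[:,::-1]+[375,190]
        P=np.array([unproj(f,q,0.1)[:2] for q in p]); w,v=np.linalg.eigh(np.cov(P.T))
        print("keybar",s[i],P.mean(0),np.arctan2(v[1,1],v[0,1]),np.sqrt(w*12))
cv2.imwrite("pics/key1.png",cv2.resize(f["img"][100:240,250:430,::-1],None,fx=4,fy=4,interpolation=cv2.INTER_CUBIC))
E
```

```text
50
(array([0.5173, 0.2431]), np.float64(0.015), np.float64(0.154), np.int32(34), np.int32(24))
(array([0.5078, 0.2884]), np.float64(0.605), np.float64(0.164), np.int32(34), np.int32(29))
(array([0.499 , 0.3279]), np.float64(0.093), np.float64(0.153), np.int32(38), np.int32(29))
(array([0.4819, 0.367 ]), np.float64(0.665), np.float64(0.15), np.int32(38), np.int32(31))
(array([0.4651, 0.4046]), np.float64(0.113), np.float64(0.153), np.int32(40), np.int32(31))
(array([0.4149, 0.319 ]), np.float64(-1.25), np.float64(0.162), np.int32(40), np.int32(34))
60
(array([0.5169, 0.2422]), np.float64(0.013), np.float64(0.153), np.int32(38), np.int32(29))
(array([0.5077, 0.2882]), np.float64(0.609), np.float64(0.164), np.int32(38), np.int32(32))
(array([0.499 , 0.3283]), np.float64(0.091), np.float64(0.153), np.int32(40), np.int32(32))
(array([0.4818, 0.3675]), np.float64(0.665), np.float64(0.15), np.int32(40), np.int32(34))
(array([0.4648, 0.4052]), np.float64(0.112), np.float64(0.153), np.int32(46), np.int32(34))
(array([0.4146, 0.3189]), np.float64(-1.252), np.float64(0.164), np.int32(46), np.int32(38))
70
(array([0.5169, 0.2418]), np.float64(0.017), np.float64(0.152), np.int32(43), np.int32(32))
(array([0.5077, 0.2879]), np.float64(0.617), np.float64(0.164), np.int32(43), np.int32(36))
(array([0.4986, 0.3278]), np.float64(0.098), np.float64(0.152), np.int32(45), np.int32(36))
(array([0.4816, 0.3672]), np.float64(0.672), np.float64(0.151), np.int32(45), np.int32(41))
(array([0.4649, 0.4053]), np.float64(0.116), np.float64(0.152), np.int32(52), np.int32(41))
(array([0.4151, 0.3185]), np.float64(-1.251), np.float64(0.164), np.int32(52), np.int32(43))
keybar [ 15   9  19  22 176] [ 0.4612001  -0.37003991] -2.502518185808891 [0.02355647 0.06735376]
keybar [ 7 16  3 17 36] [ 0.45284245 -0.32270582] 3.038084412625027 [0.00636002 0.05204611]
```

View pics/crop1.png

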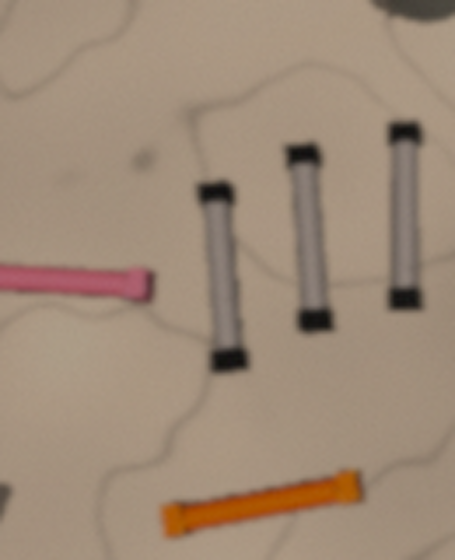

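View pics/key1.png

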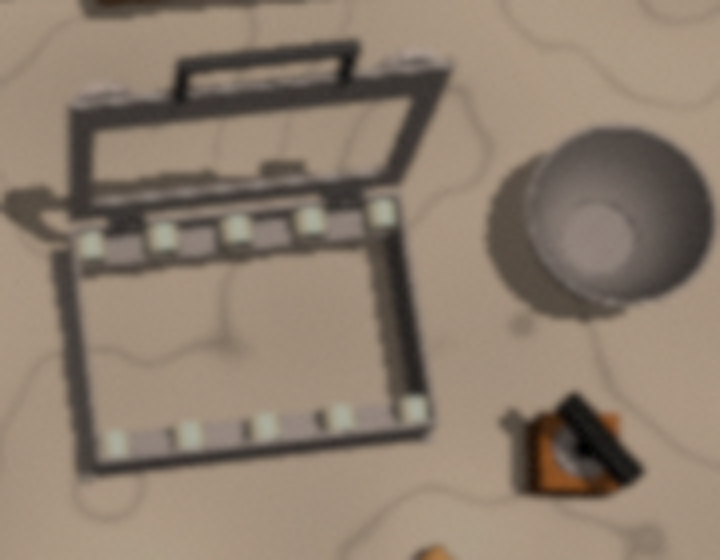

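The crop confirms three steel tubes with black ends, clear of the pink and orange ones. The key crop shows the box with five comb teeth per side and the key bar lying diagonally. I'll move above the leftmost tube and fit the comb teeth.

```bash
python3 -m creep '{"translation":[[29,-31,-15],[29,-31,-15],[29,-31,-15],[29,-31,-15],[29,-31,-15],[29,-31,-15],[31,-32,-15],[0,0,0]],"spin":[0.073,0.073,0.073,0.073,0.073,0.073,0.07,0],"gripper":[0.6,0.6,0.6,0.6,0.6,0.6,0.6,0.6]}' 25
python3 - <<'E'
from h import *
from scipy.optimize import least_squares
for cam,box in(("top",(255,140,365,215)),):
    f=cams.grab_frame(cam); x0,y0,x1,y1=box
    im=f["img"][y0:y1,x0:x1].astype(int); 
    m=((im.min(2)>110)&(im[...,1]-im[...,0]>2)).astype(np.uint8)
    n,l,s,c=cv2.connectedComponentsWithStats(m)
    c=c+[x0,y0]; P=np.array([unproj(f,c[i],.068)[:2] for i in range(1,n) if s[i,4]>8])
    print(np.round(P,4).tolist(),s[1:,4])
    # model: far teeth & near teeth lines
    T=[(sx,(k-2)*.058) for sx in(-1,1) for k in range(5)]
    def pts(p):
        R=np.array([[np.cos(p[2]),-np.sin(p[2])],[np.sin(p[2]),np.cos(p[2])]])
        return np.array([[p[3]*a,b] for a,b in T])@R.T+p[:2]
    def res(p):
        D=np.linalg.norm(P[:,None]-pts(p)[None],axis=2).min(1); return D
    r=least_squares(res,[.561,-.124,.089,.08],loss="soft_l1",f_scale=.003); print(r.x,np.round(r.fun,4))
    p=r.x; print([np.round(np.array([p[0]-np.sin(p[2])*d,p[1]+np.cos(p[2])*d]),4) for d in(-.087,-.029,.029,.087)])
print(*[t for t in tubes(f) if abs(t[1])<.3],sep="\n")
E
```

```text
t: 2.5
eef_pos: [0.4663, 0.4003, 0.1192]
ee_rot: [3.138, 0.003, 0.111]
force: [-0.6, 0.6, 0.4]
width: 0.0529
gripper_force: 0.0
[] [1]Traceback (most recent call last):
  File "<stdin>", line 17, in <module>
    return func(*args, **kwargs)
    vector_fun = VectorFunction(
        fun_wrapped,
    ...<6 lines>...
        workers=workers
    )
    self._update_fun()
    ~~~~~~~~~~~~~~~~^^
    self.f = self.fun_wrapped(xp_copy(self.x))
             ~~~~~~~~~~~~~~~~^^^^^^^^^^^^^^^^^
    return np.atleast_1d(self.fun(x))
                         ~~~~~~~~^^^
    return self.f(x, *self.args, **self.kwargs)
           ~~~~~~^^^^^^^^^^^^^^^^^^^^^^^^^^^^^^
  File "<stdin>", line 16, in res
ValueError: operands could not be broadcast together with shapes (0,1) (1,10,2)
```

```bash
python3 - <<'E'
from h import *
from scipy.optimize import least_squares
f=cams.grab_frame("top"); im=f["img"].astype(int)
print(im[207,316],im[208,287],im[190,316],im[207,325])
x0,y0,x1,y1=255,140,372,215; im=im[y0:y1,x0:x1]
for off in(-8,-4,0):
    m=((im[...,1]-im[...,0]>off)&(im[...,1]>120)).astype(np.uint8)
    n,l,s,c=cv2.connectedComponentsWithStats(m)
    c=c+[x0,y0]; P=np.array([unproj(f,c[i],.068)[:2] for i in range(1,n) if 12<s[i,4]<80])
    print(off,len(P),s[1:,4])
    if len(P)<6: continue
    T=[(sx,(k-2)*.058) for sx in(-1,1) for k in range(5)]
    def pts(p):
        R=np.array([[np.cos(p[2]),-np.sin(p[2])],[np.sin(p[2]),np.cos(p[2])]])
        return np.array([[p[3]*a,b] for a,b in T])@R.T+p[:2]
    res=lambda p: np.linalg.norm(P[:,None]-pts(p)[None],axis=2).min(1)
    r=least_squares(res,[.561,-.124,.089,.08],loss="soft_l1",f_scale=.003); p=r.x; print(p,np.round(r.fun,4))
    print([np.round([p[0]-np.sin(p[2])*d,p[1]+np.cos(p[2])*d],4) for d in(-.087,-.029,.029,.087)])
E
```

```text
[188 188 171] [160 145 134] [176 155 135] [163 149 139]
-8 10 [32 38 36 37 32 32 26 25 26 26]
[ 0.56225802 -0.12522255  0.0950426   0.07918404] [0.0008 0.0005 0.0008 0.0005 0.001  0.0009 0.0012 0.0002 0.0009 0.001 ]
[array([ 0.5705, -0.2118]), array([ 0.565 , -0.1541]), array([ 0.5595, -0.0964]), array([ 0.554 , -0.0386])]
-4 10 [22 22 20 22 18 21 15 16 15 15]
[ 0.56211653 -0.12521074  0.09521206  0.07857088] [0.0009 0.0007 0.     0.0003 0.001  0.0011 0.0008 0.0002 0.0003 0.0012]
[array([ 0.5704, -0.2118]), array([ 0.5649, -0.1541]), array([ 0.5594, -0.0963]), array([ 0.5538, -0.0386])]
0 0 [6 5 6 4 2 2 3 2 2 4 3]
```

```bash
python3 -m creep '{"translation":[[-1,0,-30],[0,0,-30],[0,0,-30],[0,0,-26],[0,0,0],[0,0,0]],"spin":[0,0,0,0,0,0],"gripper":[0.6,0.6,0.6,0.6,0.6,0.6]}'; python3 -m creep '{"translation":[[0,0,0],[0,0,0],[0,0,0],[0,0,0],[0,0,0],[0,0,0]],"spin":[0,0,0,0,0,0],"gripper":[0.1,0.1,0.1,0.1,0.1,0.1]}' 25
python3 -m creep '{"translation":[[0,0,30],[0,0,40],[0,0,40],[0,0,20],[0,0,0]],"spin":[0,0,0,0,0],"gripper":[0.1,0.1,0.1,0.1,0.1]}'
```

```text
t: 3.2
eef_pos: [0.4634, 0.4062, 0.0062]
ee_rot: [3.141, -0.0, 0.115]
force: [0.7, -0.2, 0.3]
width: 0.0522
gripper_force: 0.0
t: 3.8
eef_pos: [0.4639, 0.4054, 0.0063]
ee_rot: [-3.141, -0.001, 0.113]
force: [-2.1, 0.2, 6.2]
width: 0.0233
gripper_force: 25.0
t: 4.3
eef_pos: [0.4646, 0.4063, 0.1387]
ee_rot: [-3.138, -0.004, 0.113]
force: [0.2, -0.1, -4.5]
width: 0.0236
gripper_force: 25.0
```

```bash
python3 -m creep '{"translation":[[8,-40,0],[8,-40,0],[8,-40,0],[8,-40,0],[8,-40,0],[8,-40,0],[8,-40,0],[8,-40,0]],"spin":[-0.002,-0.002,-0.002,-0.002,-0.002,-0.002,-0.002,-0.004],"gripper":[0.1,0.1,0.1,0.1,0.1,0.1,0.1,0.1]}'; python3 -m creep '{"translation":[[6,-40,0],[6,-40,0],[6,-40,0],[6,-40,0],[6,-40,0],[5,-40,0],[0,0,0],[0,0,0]],"spin":[0,0,0,0,0,0,0,0],"gripper":[0.1,0.1,0.1,0.1,0.1,0.1,0.1,0.1]}'; python3 - <<'E'
from h import *
f=save("top","carry1.png",(250,100,420,240),4)
E
```

```text
t: 5.1
eef_pos: [0.5264, 0.083, 0.1336]
ee_rot: [3.141, 0.003, 0.095]
force: [1.0, 1.1, -3.7]
width: 0.0234
gripper_force: 25.0
t: 5.9
eef_pos: [0.5611, -0.156, 0.1333]
ee_rot: [-3.141, 0.004, 0.092]
force: [-0.2, -0.3, -2.9]
width: 0.0231
gripper_force: 25.0
```

View pics/carry1.png

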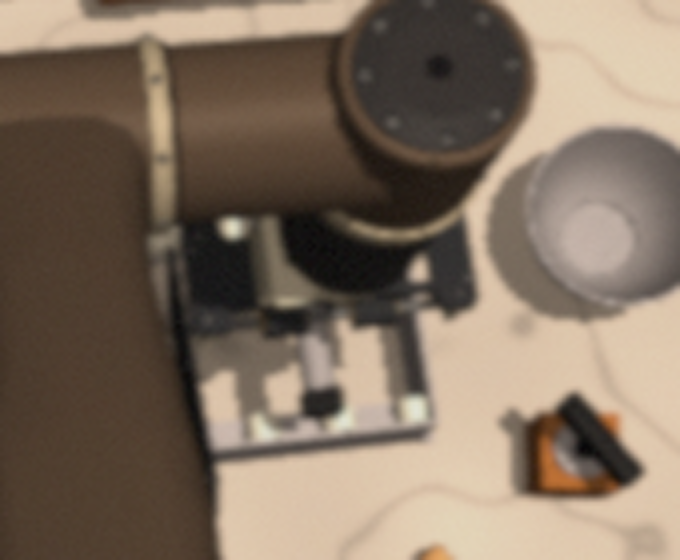

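The tube hangs over saddle pair 1, between teeth at crop px (265,425) and (340,415).

```bash
python3 -m creep '{"translation":[[2,2,-20],[0,0,-20],[0,0,-15],[0,0,-10],[0,0,0]],"spin":[0.002,0,0,0,0],"gripper":[0.1,0.1,0.1,0.1,0.1]}'; python3 -m creep '{"translation":[[0,0,-6],[0,0,-6],[0,0,-4],[0,0,0],[0,0,0]],"spin":[0,0,0,0,0],"gripper":[0.1,0.1,0.1,0.1,0.1]}'
```

```text
t: 6.45
eef_pos: [0.5634, -0.1519, 0.0689]
ee_rot: [-3.141, 0.003, 0.098]
force: [-0.4, 0.7, -3.6]
width: 0.0232
gripper_force: 25.0
t: 6.95
eef_pos: [0.5647, -0.153, 0.0547]
ee_rot: [3.142, -0.0, 0.097]
force: [0.8, -0.6, -2.7]
width: 0.0233
gripper_force: 25.0
```

```bash
python3 -m creep '{"translation":[[0,0,-2],[0,0,-1],[0,0,0],[0,0,0]],"spin":[0,0,0,0],"gripper":[0.1,0.1,0.1,0.1]}'; python3 -m creep '{"translation":[[0,0,0],[0,0,0],[0,0,0],[0,0,0]],"spin":[0,0,0,0],"gripper":[0.5,0.5,0.5,0.5]}'; python3 -m creep '{"translation":[[0,0,20],[0,0,35],[0,0,40],[0,30,0],[-10,45,0],[-10,45,0],[-10,45,0],[-10,45,0]],"spin":[0,0,0,0,0,0,0,0],"gripper":[0.5,0.5,0.5,0.5,0.5,0.5,0.5,0.5]}';  python3 -m creep '{"translation":[[-10,45,0],[-10,45,0],[-10,45,0],[-5,45,0],[0,45,0],[0,45,0],[0,0,0]],"spin":[0,0,0,0,0,0,0],"gripper":[0.6,0.6,0.6,0.6,0.6,0.6,0.6]}'; python3 - <<'E'
from h import *
f=save("top","pl1.png",(100,100,420,260),2.4)
print(*[t for t in tubes(f) if abs(t[1])<.3],sep="\n"); print(get_state()["eef_pos"])
print(*[t for t in tubes(f,60,(255,130,372,230)) if abs(t[1])<.3],sep="\n")
E
```

```text
t: 7.35
eef_pos: [0.5646, -0.153, 0.0516]
ee_rot: [3.142, -0.0, 0.097]
force: [0.2, -0.0, -2.7]
width: 0.0236
gripper_force: 25.0
t: 7.75
eef_pos: [0.5649, -0.153, 0.0519]
ee_rot: [3.141, -0.001, 0.097]
force: [-0.5, 0.3, 0.5]
width: 0.0429
gripper_force: 0.0
t: 8.55
eef_pos: [0.5241, 0.0586, 0.1469]
ee_rot: [-3.141, -0.001, 0.097]
force: [0.8, 0.4, 0.1]
width: 0.0437
gripper_force: 0.0
t: 9.25
eef_pos: [0.4899, 0.332, 0.1465]
ee_rot: [-3.141, -0.001, 0.101]
force: [0.9, -1.1, -0.4]
width: 0.0527
gripper_force: 0.0
(array([0.5173, 0.2431]), np.float64(0.015), np.float64(0.154), np.int32(34), np.int32(24))
[0.4893326  0.32961326 0.14618423]
(array([ 0.5774, -0.1578]), np.float64(0.104), np.float64(0.161), np.int32(42), np.int32(36))
```

View pics/pl1.png

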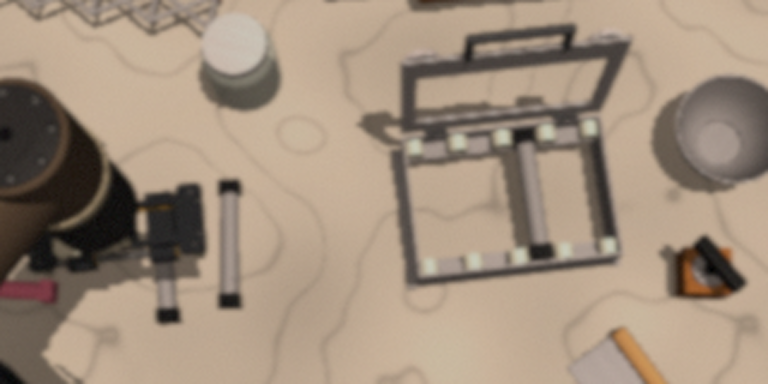

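The first tube is seated at (532,195) in the picture, and tube B's near end is unchanged at top px (170,231). Next is tube B into pair 2.

```bash
python3 -m creep '{"translation":[[5,-1,-30],[4,-1,-40],[0,0,-40],[0,0,-30],[0,0,0],[0,0,0]],"spin":[-0.002,0,0,0,0,0],"gripper":[0.6,0.6,0.6,0.6,0.6,0.6]}'; python3 -m creep '{"translation":[[0,0,0],[0,0,0],[0,0,0],[0,0,0],[0,0,0],[0,0,0]],"spin":[0,0,0,0,0,0],"gripper":[0.1,0.1,0.1,0.1,0.1,0.1]}' 25
python3 -m creep '{"translation":[[0,0,30],[0,0,40],[0,0,40],[0,0,20],[0,0,0]],"spin":[0,0,0,0,0],"gripper":[0.1,0.1,0.1,0.1,0.1]}'
```

```text
t: 9.9
eef_pos: [0.4988, 0.3244, 0.0071]
ee_rot: [3.141, 0.001, 0.095]
force: [-0.3, 0.2, -0.0]
width: 0.0522
gripper_force: 0.0
t: 10.5
eef_pos: [0.4992, 0.3259, 0.0076]
ee_rot: [-3.14, -0.002, 0.096]
force: [-1.7, 1.2, 6.1]
width: 0.0234
gripper_force: 25.0
t: 11.0
eef_pos: [0.4997, 0.3261, 0.1399]
ee_rot: [-3.138, -0.004, 0.095]
force: [0.2, -0.1, -1.8]
width: 0.0232
gripper_force: 25.0
```

```bash
python3 -m creep '{"translation":[[6,-40,0],[6,-40,0],[6,-40,0],[6,-40,0],[6,-40,0],[6,-40,0],[6,-40,0],[6,-40,0]],"spin":[0,0,0,0,0,0,0,0],"gripper":[0.1,0.1,0.1,0.1,0.1,0.1,0.1,0.1]}'; python3 -m creep '{"translation":[[6,-40,0],[5,-40,0],[0,-23,0],[0,0,0],[0,0,0],[0,0,0]],"spin":[0,0,0,0,0,0],"gripper":[0.1,0.1,0.1,0.1,0.1,0.1]}'; python3 - <<'E'
from h import *
cams.grab_frame("top"); print(get_state()["eef_pos"],get_state()["ee_rot"])
E
```

```text
t: 11.8
eef_pos: [0.5454, 0.0032, 0.1351]
ee_rot: [3.141, 0.003, 0.095]
force: [1.1, 0.3, -1.7]
width: 0.023
gripper_force: 25.0
t: 12.4
eef_pos: [0.557, -0.0975, 0.1357]
ee_rot: [-3.141, 0.002, 0.095]
force: [0.0, -0.3, -2.0]
width: 0.023
gripper_force: 25.0
[ 0.55726821 -0.09726494  0.13598119] [-3.14146880e+00  1.00541671e-03  9.59578125e-02]
```

```bash
python3 -m creep '{"translation":[[2,2,-20],[0,0,-20],[0,0,-15],[0,0,-11],[0,0,0]],"spin":[0,0,0,0,0],"gripper":[0.1,0.1,0.1,0.1,0.1]}'; python3 -m creep '{"translation":[[0,0,-6],[0,0,-6],[0,0,-4],[0,0,0],[0,0,0]],"spin":[0,0,0,0,0],"gripper":[0.1,0.1,0.1,0.1,0.1]}'
```

```text
t: 12.95
eef_pos: [0.5586, -0.0953, 0.069]
ee_rot: [-3.142, 0.003, 0.096]
force: [-0.1, -0.6, -1.9]
width: 0.0231
gripper_force: 25.0
t: 13.45
eef_pos: [0.5597, -0.096, 0.0547]
ee_rot: [3.142, -0.0, 0.095]
force: [1.1, 0.4, -2.8]
width: 0.0231
gripper_force: 25.0
```

```bash
python3 -m creep '{"translation":[[0,0,-2],[0,0,0],[0,0,0]],"spin":[0,0,0],"gripper":[0.1,0.1,0.1]}'; python3 -m creep '{"translation":[[0,0,0],[0,0,0],[0,0,0],[0,0,0]],"spin":[0,0,0,0],"gripper":[0.5,0.5,0.5,0.5]}'; python3 -m creep '{"translation":[[0,0,20],[0,0,35],[0,0,40],[0,0,0]],"spin":[0,0,0,0],"gripper":[0.5,0.5,0.5,0.5]}'; python3 - <<'E'
from h import *
f=cams.grab_frame("top")
print(*[t for t in tubes(f) if abs(t[1])<.3],sep="\n"); print(get_state()["eef_pos"])
for c in("top","scene"):
  f=cams.grab_frame(c)
  for d in nets.pinpoint(c,"tube0")[:6]: print(c,np.round(d["centre"],3),round(d["confidence"],2))
E
```

```text
t: 13.75
eef_pos: [0.5597, -0.096, 0.0527]
ee_rot: [-3.142, -0.0, 0.095]
force: [0.9, 0.3, -1.8]
width: 0.0235
gripper_force: 25.0
t: 14.15
eef_pos: [0.5597, -0.096, 0.0527]
ee_rot: [3.142, -0.0, 0.095]
force: [0.2, 0.3, -0.2]
width: 0.0431
gripper_force: 0.0
t: 14.55
eef_pos: [0.5631, -0.096, 0.1534]
ee_rot: [3.141, -0.009, 0.096]
force: [0.2, -0.1, -0.8]
width: 0.0436
gripper_force: 0.0
(array([0.5169, 0.2417]), np.float64(0.014), np.float64(0.151), np.int32(46), np.int32(35))
[ 0.56159044 -0.09581295  0.15072529]
top [0.263 0.363 0.   ] 0.76
top [ 0.568 -0.153  0.048] 0.58
top [0.522 0.244 0.   ] 0.58
top [ 0.559 -0.098  0.044] 0.53
scene [ 0.264  0.362 -0.   ] 0.87
scene [0.517 0.245 0.002] 0.85
scene [ 0.562 -0.155  0.049] 0.71
scene [0.468 0.556 0.009] 0.7
scene [ 0.464 -0.373  0.   ] 0.68
scene [ 0.558 -0.094  0.049] 0.65
```

```bash
python3 -m creep '{"translation":[[-5,38,0],[-5,38,0],[-5,38,0],[-5,38,0],[-5,38,0],[-5,38,0],[-5,38,0],[-5,38,0]],"spin":[-0.01,-0.01,-0.01,-0.01,-0.01,-0.01,-0.01,-0.01],"gripper":[0.6,0.6,0.6,0.6,0.6,0.6,0.6,0.6]}'; python3 -m creep '{"translation":[[-2,35,0],[0,0,0],[0,0,-40],[0,0,-40],[0,0,-40],[0,0,-21],[0,0,0],[0,0,0]],"spin":[0,0,0,0,0,0,0,0],"gripper":[0.6,0.6,0.6,0.6,0.6,0.6,0.6,0.6]}'
```

```text
t: 15.6
eef_pos: [0.5187, 0.2092, 0.1464]
ee_rot: [3.14, 0.002, 0.015]
force: [0.7, -0.3, 0.4]
width: 0.0527
gripper_force: 0.0
t: 16.4
eef_pos: [0.5173, 0.2423, 0.0059]
ee_rot: [3.14, 0.002, 0.015]
force: [-0.9, 0.8, -0.2]
width: 0.0529
gripper_force: 0.0
```

```bash
python3 -m creep '{"translation":[[0,0,0],[0,0,0],[0,0,0],[0,0,0],[0,0,0],[0,0,0]],"spin":[0,0,0,0,0,0],"gripper":[0.1,0.1,0.1,0.1,0.1,0.1]}' 25
python3 -m creep '{"translation":[[0,0,30],[0,0,40],[0,0,40],[0,0,20],[0,0,0]],"spin":[0,0,0,0,0],"gripper":[0.1,0.1,0.1,0.1,0.1]}';  python3 -m creep '{"translation":[[5,-40,0],[5,-40,0],[5,-40,0],[5,-40,0],[5,-40,0],[5,-40,0],[6,-41,0],[0,0,0]],"spin":[0.011,0.011,0.011,0.011,0.011,0.011,0.014,0],"gripper":[0.1,0.1,0.1,0.1,0.1,0.1,0.1,0.1]}'; python3 -m creep '{"translation":[[0,0,0],[0,0,0]],"spin":[0,0],"gripper":[0.1,0.1]}'
```

```text
t: 17.0
eef_pos: [0.5178, 0.2431, 0.0071]
ee_rot: [-3.141, -0.0, 0.015]
force: [-1.8, -0.9, 6.3]
width: 0.0233
gripper_force: 25.0
t: 17.5
eef_pos: [0.5189, 0.2442, 0.1396]
ee_rot: [-3.138, -0.004, 0.015]
force: [-0.2, 1.4, -2.6]
width: 0.0236
gripper_force: 25.0
t: 18.3
eef_pos: [0.5523, -0.042, 0.1342]
ee_rot: [3.141, 0.004, 0.091]
force: [-0.5, -0.2, -3.9]
width: 0.0235
gripper_force: 25.0
t: 18.5
eef_pos: [0.5529, -0.0376, 0.1353]
ee_rot: [-3.142, 0.002, 0.095]
force: [-0.5, 1.1, -3.0]
width: 0.0236
gripper_force: 25.0
```

```bash
python3 -m creep '{"translation":[[1,0,-20],[0,0,-20],[0,0,-15],[0,0,-11],[0,0,0]],"spin":[0,0,0,0,0],"gripper":[0.1,0.1,0.1,0.1,0.1]}'; python3 -m creep '{"translation":[[0,0,-6],[0,0,-6],[0,0,-4],[0,0,0],[0,0,0]],"spin":[0,0,0,0,0],"gripper":[0.1,0.1,0.1,0.1,0.1]}'
```

```text
t: 19.0
eef_pos: [0.5535, -0.0372, 0.0689]
ee_rot: [3.141, 0.003, 0.096]
force: [-0.6, -0.9, -3.1]
width: 0.0236
gripper_force: 25.0
t: 19.5
eef_pos: [0.5547, -0.038, 0.0547]
ee_rot: [3.142, -0.0, 0.095]
force: [0.1, 0.0, -2.9]
width: 0.023
gripper_force: 25.0
```

```bash
python3 -m creep '{"translation":[[0,0,-2],[0,0,0],[0,0,0]],"spin":[0,0,0],"gripper":[0.1,0.1,0.1]}'; python3 -m creep '{"translation":[[0,0,0],[0,0,0],[0,0,0],[0,0,0]],"spin":[0,0,0,0],"gripper":[0.5,0.5,0.5,0.5]}'; python3 -m creep '{"translation":[[0,0,20],[0,0,35],[0,0,40],[-15,35,40],[-15,35,40],[-15,40,40],[-15,40,30],[0,0,0]],"spin":[0,0,0,0,0,0,0,0],"gripper":[0.5,0.5,0.5,0.5,0.5,0.5,0.5,0.5]}'; python3 - <<'E'
from h import *
f=save("top","pl3.png",(250,90,430,240),4); s=get_state(); print(s["eef_pos"],s["ee_rot"],s["q"])
for c in("top","scene"):
  f=cams.grab_frame(c)
  for n in "tube0 lid_hinge lid_handle screw_left_slot screw_right_slot key stand".split():
   for d in nets.pinpoint(c,n)[:6]: print(c,n,np.round(d["centre"],3),round(d["confidence"],2))
E
```

```text
t: 19.8
eef_pos: [0.5547, -0.038, 0.0526]
ee_rot: [3.142, -0.0, 0.095]
force: [1.0, -0.1, -2.8]
width: 0.0234
gripper_force: 25.0
t: 20.2
eef_pos: [0.5549, -0.0379, 0.0528]
ee_rot: [-3.142, -0.001, 0.095]
force: [-0.8, 0.7, 0.2]
width: 0.0432
gripper_force: 0.0
t: 21.0
eef_pos: [0.5011, 0.1017, 0.2879]
ee_rot: [-3.138, -0.008, 0.099]
force: [0.9, -0.9, -1.2]
width: 0.0435
gripper_force: 0.0
[0.5005544  0.10022863 0.28547923] [-3.13934139 -0.00468822  0.09883717] [ 5.82943559e-01  4.64998479e-02 -2.51847397e-01  1.98465476e-04
 -1.26725181e+00  1.08663638e+00]
top tube0 [ 0.566 -0.156  0.047] 0.86
top tube0 [ 0.554 -0.036  0.045] 0.72
top tube0 [ 0.559 -0.097  0.045] 0.69
top lid_hinge [ 0.659 -0.112  0.072] 0.87
top lid_hinge [ 0.676 -0.114  0.313] 0.3
top lid_handle [ 0.676 -0.114  0.313] 0.93
top screw_left_slot [ 0.671 -0.006  0.249] 0.62
top screw_right_slot [ 0.691 -0.217  0.246] 0.52
top key [ 0.465 -0.378  0.005] 0.78
top stand [ 0.462 -0.371  0.002] 0.8
top stand [ 0.57  -0.21   0.047] 0.18
scene tube0 [0.263 0.362 0.002] 0.94
scene tube0 [0.466 0.553 0.006] 0.77
scene tube0 [ 0.556 -0.035  0.049] 0.68
scene tube0 [ 0.557 -0.094  0.05 ] 0.48
scene lid_hinge [ 0.656 -0.114  0.075] 0.57
scene lid_handle [ 0.679 -0.108  0.308] 0.82
scene screw_left_slot [ 0.673 -0.006  0.251] 0.63
scene screw_right_slot [ 0.692 -0.218  0.251] 0.46
scene screw_right_slot [ 0.548 -0.038  0.044] 0.25
scene key [ 0.461 -0.373  0.006] 0.55
scene stand [ 0.462 -0.372 -0.001] 0.63
```

View pics/pl3.png

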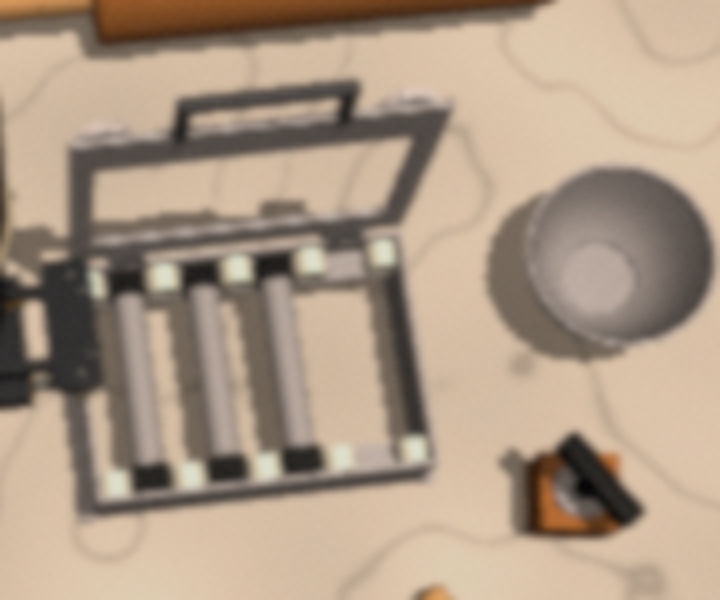

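All three tubes lie in saddle pairs 3, 2 and 1, seen in the crop at (140,390), (215,380) and (290,370). Next is the lid: I turn the gripper a quarter and go above the handle.

```bash
python3 -m creep '{"translation":[[0,0,40],[0,0,40],[0,0,35],[0,0,0],[0,0,0],[0,0,0],[0,0,0],[0,0,0]],"spin":[-0.14,-0.14,-0.14,-0.14,-0.14,-0.14,-0.14,-0.14],"gripper":[0.5,0.5,0.5,0.5,0.5,0.5,0.5,0.5]}'; python3 -m creep '{"translation":[[22,-26,0],[22,-26,0],[22,-26,0],[22,-26,0],[22,-26,0],[22,-26,0],[22,-26,0],[24,-29,0]],"spin":[-0.14,-0.14,-0.14,-0.034,0,0,0,0],"gripper":[0.5,0.5,0.5,0.5,0.5,0.5,0.5,0.5]}';python3 -m creep '{"translation":[[0,0,0],[0,0,0],[0,0,0]],"spin":[0,0,0],"gripper":[0.5,0.5,0.5]}'
```

```text
t: 22.65
eef_pos: [0.5003, 0.098, 0.398]
ee_rot: [-3.141, 0.0, -1.03]
force: [0.6, -0.2, -0.1]
width: 0.0437
gripper_force: 0.0
t: 23.45
eef_pos: [0.6791, -0.114, 0.398]
ee_rot: [-3.141, 0.0, -1.478]
force: [0.1, 0.6, -0.3]
width: 0.044
gripper_force: 0.0
t: 23.75
eef_pos: [0.6781, -0.1128, 0.398]
ee_rot: [-3.142, 0.0, -1.479]
force: [-0.1, 0.2, -0.5]
width: 0.0438
gripper_force: 0.0
```

```bash
python3 -m creep '{"translation":[[0,0,-40],[0,0,-30],[0,0,-20],[0,0,-12],[0,0,0]],"spin":[0,0,0,0,0],"gripper":[0.5,0.5,0.5,0.5,0.5]}'; python3 -m creep '{"translation":[[0,0,0],[0,0,0],[0,0,0],[0,0,0],[0,0,0]],"spin":[0,0,0,0,0],"gripper":[0.05,0.05,0.05,0.05,0.05]}' 6; python3 - <<'E'
from h import *
f=save("scene","lid1.png",(120,60,300,240),3.3)
E
```

```text
t: 24.25
eef_pos: [0.6775, -0.1123, 0.295]
ee_rot: [3.14, 0.0, -1.478]
force: [0.4, 0.0, 0.4]
width: 0.0439
gripper_force: 0.0
t: 24.75
eef_pos: [0.6797, -0.113, 0.297]
ee_rot: [-3.138, -0.0, -1.479]
force: [5.3, 0.5, 2.0]
width: 0.0117
gripper_force: 6.0
```

View pics/lid1.png

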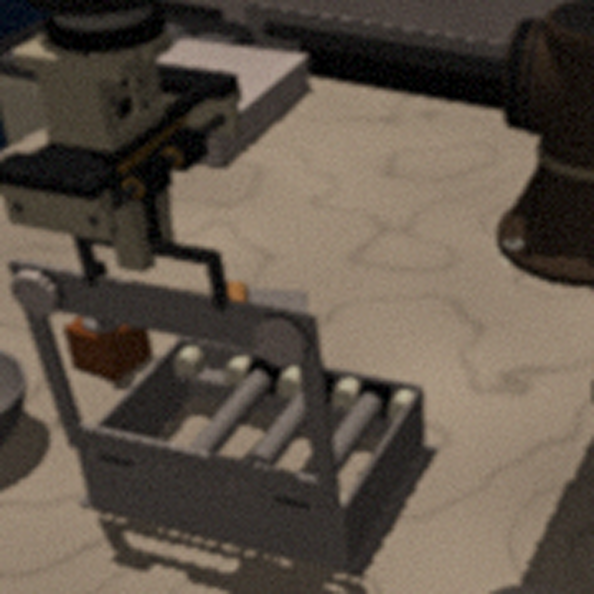

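The gripper holds the handle bar, with the lid upright behind the three seated tubes. Next I work out the arc increments.

```bash
python3 - <<'E'
import numpy as np
th=np.r_[np.arange(1.67,.26,-.1),.2,.13,.08]
s=-.235*np.cos(th);h=.235*np.sin(th);P=np.c_[s*.9955,s*.0948,h]*1000
d=np.diff(np.round(P),axis=0).astype(int); print(d[:8].tolist());print(d[8:16].tolist());print(d[16:].tolist())
E
```

```text
[[-23, -2, 1], [-24, -2, -1], [-23, -2, -4], [-22, -3, -6], [-22, -2, -8], [-21, -2, -10], [-20, -2, -12], [-19, -1, -14]]
[[-17, -2, -16], [-15, -1, -18], [-14, -2, -19], [-12, -1, -21], [-9, -1, -21], [-7, 0, -22], [-4, -1, -16], [-3, 0, -17]]
[[-1, 0, -11]]
```

```bash
python3 -m creep '{"translation":[[-23,-2,1],[-24,-2,-1],[-23,-2,-4],[-22,-3,-6],[0,0,0]],"spin":[0,0,0,0,0],"gripper":[0.05,0.05,0.05,0.05,0.05]}'; python3 -m creep '{"translation":[[-22,-2,-8],[-21,-2,-10],[-20,-2,-12],[-19,-1,-14],[0,0,0]],"spin":[0,0,0,0,0],"gripper":[0.05,0.05,0.05,0.05,0.05]}'
```

```text
t: 25.3
eef_pos: [0.5832, -0.1222, 0.2861]
ee_rot: [3.14, 0.001, -1.479]
force: [-6.9, 2.0, 3.2]
width: 0.0117
gripper_force: 6.0
t: 25.8
eef_pos: [0.5016, -0.1294, 0.2402]
ee_rot: [3.137, 0.0, -1.48]
force: [-1.5, -2.5, -8.9]
width: 0.0118
gripper_force: 6.0
```

```bash
python3 -m creep '{"translation":[[-17,-2,-16],[-15,-1,-18],[-14,-2,-19],[-12,-1,-21],[0,0,0]],"spin":[0,0,0,0,0],"gripper":[0.05,0.05,0.05,0.05,0.05]}'; python3 -m creep '{"translation":[[-9,-1,-21],[-7,0,-22],[-3,-1,-12],[-2,0,-11],[0,0,0]],"spin":[0,0,0,0,0],"gripper":[0.05,0.05,0.05,0.05,0.05]}'; python3 - <<'E'
from h import *
f=save("scene","lid2.png",(120,60,320,240),3.3)
E
```

```text
t: 26.3
eef_pos: [0.4461, -0.1348, 0.1664]
ee_rot: [3.14, 0.001, -1.479]
force: [2.3, -0.3, -8.1]
width: 0.0119
gripper_force: 6.0
t: 26.8
eef_pos: [0.4262, -0.137, 0.1012]
ee_rot: [3.141, -0.0, -1.479]
force: [4.7, -0.5, -8.3]
width: 0.0115
gripper_force: 6.0
```

View pics/lid2.png

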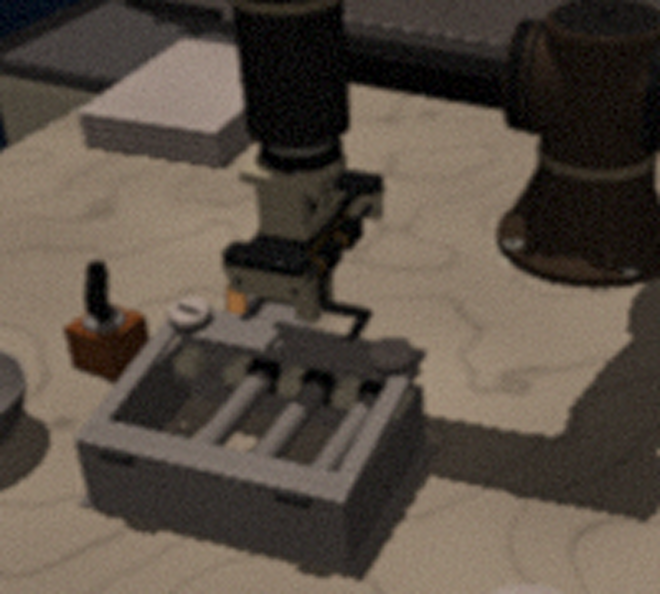

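The lid is nearly down. I continue slowly.

```bash
python3 -m creep '{"translation":[[-1,0,-8],[-1,0,-8],[0,0,-8],[0,0,-6],[0,0,-4],[0,0,0]],"spin":[0,0,0,0,0,0],"gripper":[0.05,0.05,0.05,0.05,0.05,0.05]}'; python3 -m creep '{"translation":[[0,0,-2],[0,0,-2],[0,0,0],[0,0,0]],"spin":[0,0,0,0],"gripper":[0.05,0.05,0.05,0.05]}'
```

```text
t: 27.45
eef_pos: [0.4234, -0.1371, 0.0674]
ee_rot: [3.141, -0.0, -1.479]
force: [4.5, -2.7, -6.7]
width: 0.0119
gripper_force: 6.0
t: 27.85
eef_pos: [0.4234, -0.1372, 0.0642]
ee_rot: [-3.141, -0.0, -1.479]
force: [1.4, -1.3, 4.1]
width: 0.0118
gripper_force: 6.0
```

```bash
python3 -m creep '{"translation":[[0,0,0],[0,0,0],[0,0,0],[0,0,20],[0,0,30],[0,0,15],[28,3,0],[28,3,0]],"spin":[0,0,0,0,0,0,0,0],"gripper":[0.25,0.25,0.25,0.25,0.25,0.1,0,0]}'; python3 -m creep '{"translation":[[0,0,-15],[0,0,-15],[0,0,-7],[0,0,-4],[0,0,0]],"spin":[0,0,0,0,0],"gripper":[0,0,0,0,0]}' 20
```

```text
t: 28.65
eef_pos: [0.4798, -0.131, 0.1298]
ee_rot: [-3.14, 0.0, -1.479]
force: [0.3, 0.4, 0.0]
width: 0.0038
gripper_force: 0.0
t: 29.15
eef_pos: [0.4789, -0.1311, 0.0876]
ee_rot: [3.141, -0.0, -1.479]
force: [0.3, -0.4, 0.7]
width: 0.0005
gripper_force: 0.0
```

```bash
python3 -m creep '{"translation":[[0,0,-3],[0,0,-2],[0,0,-2],[0,0,0]],"spin":[0,0,0,0],"gripper":[0,0,0,0]}';python3 -m creep '{"translation":[[0,0,-1],[0,0,0],[0,0,0]],"spin":[0,0,0],"gripper":[0,0,0]}'
```

```text
t: 29.55
eef_pos: [0.4792, -0.1311, 0.0809]
ee_rot: [-3.142, 0.0, -1.479]
force: [0.1, 0.5, 0.3]
width: 0.0005
gripper_force: 0.0
t: 29.85
eef_pos: [0.4794, -0.1311, 0.0803]
ee_rot: [-3.141, -0.0, -1.479]
force: [-1.7, 0.7, 5.1]
width: 0.0007
gripper_force: 2.7
```

```bash
python3 -m creep '{"translation":[[0,0,-1],[0,0,-1],[0,0,-1],[0,0,0],[0,0,0]],"spin":[0,0,0,0,0],"gripper":[0,0,0,0,0]}'; python3 -m creep '{"translation":[[0,0,10],[0,0,40],[0,0,40],[0,0,40],[0,0,40],[-20,40,20],[-20,40,0],[0,0,0]],"spin":[0,0,0,0,0,0.1,0.1,0],"gripper":[0,0,0,0,0,0.5,0.5,0.5]}'; python3 - <<'E'
from h import *
f=save("top","shut.png",(260,120,420,240),4.5); s=get_state(); print(s["eef_pos"],s["ee_rot"],s["q"])
for c in("top","scene"):
  f=cams.grab_frame(c)
  for n in "lid_handle screw_left_slot screw_right_slot key stand tube0".split():
   for d in nets.pinpoint(c,n)[:3]: print(c,n,np.round(d["centre"],4),round(d["confidence"],2),proj(f,d["centre"]).round())
E
```

```text
t: 30.35
eef_pos: [0.4795, -0.1312, 0.08]
ee_rot: [-3.14, -0.001, -1.478]
force: [-13.5, 5.6, 37.0]
width: 0.0007
gripper_force: 18.6
t: 31.15
eef_pos: [0.438, -0.048, 0.268]
ee_rot: [-3.138, 0.001, -1.272]
force: [0.3, -0.8, -0.3]
width: 0.019
gripper_force: 0.0
[ 0.43871153 -0.04927998  0.26763502] [-3.13931238e+00  5.04484052e-04 -1.27461681e+00] [ 3.37184931e-01 -6.76516756e-02 -4.04599786e-01 -4.35396498e-04
 -1.23154921e+00 -4.08615757e-02]
top lid_handle [ 0.4172 -0.1382  0.0801] 0.67 [320. 227.]
top screw_left_slot [ 0.4677 -0.0255  0.0836] 0.55 [281. 211.]
top screw_right_slot [ 0.4167 -0.1383  0.0802] 0.69 [320. 227.]
top screw_right_slot [ 0.486  -0.2371  0.0853] 0.61 [352. 204.]
top key [ 0.4667 -0.3773  0.0033] 0.53 [391. 214.]
top stand [ 0.4624 -0.3707  0.0051] 0.85 [389. 215.]
top tube0 [ 0.4654  0.5548 -0.0033] 0.69 [ 98. 220.]
scene lid_handle [ 0.4208 -0.1325  0.0771] 0.76 [218. 159.]
scene screw_left_slot [ 0.4709 -0.0271  0.0827] 0.43 [239. 173.]
scene screw_left_slot [ 0.3224 -0.26   -0.0036] 0.25 [203. 156.]
scene screw_right_slot [ 0.4897 -0.2371  0.0831] 0.44 [179. 160.]
scene key [ 0.464  -0.3724  0.0056] 0.5 [155. 166.]
scene stand [ 0.4654 -0.3746  0.0013] 0.71 [154. 168.]
scene stand [ 0.6568 -0.118   0.0743] 0.41 [181. 202.]
scene tube0 [0.4651 0.5566 0.0051] 0.88 [434. 248.]
scene tube0 [0.268  0.3612 0.0021] 0.82 [375. 189.]
scene tube0 [ 0.5576 -0.0351  0.0425] 0.66 [224. 198.]
```

View pics/shut.png

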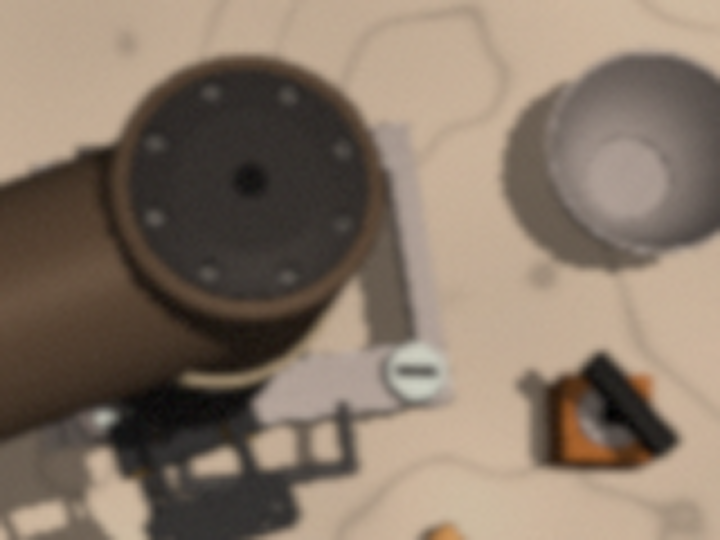

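The lid is down flat. The right screw head is at crop (415,371), with its slot running across the image. I move the arm left to see both screws and the key.

```bash
python3 -m creep '{"translation":[[0,40,0],[0,40,0],[0,40,0],[0,40,0],[0,0,0]],"spin":[-0.14,-0.14,-0.14,-0.14,-0.14],"gripper":[0.5,0.5,0.5,0.5,0.5]}'; python3 - <<'E'
from h import *
f=cams.grab_frame("top"); I=f["img"].astype(int)
cv2.imwrite("pics/meas.png",cv2.resize(f["img"][180:240,265:420,::-1],None,fx=5,fy=5,interpolation=cv2.INTER_CUBIC))
for nm,X in(("L",[.4688,-.0264,.092]),("R",[.4888,-.2364,.092])):
    u,v=proj(f,X).round().astype(int); print(nm,u,v)
    print(I[v-9:v+10,u-9:u+10].mean(2).astype(int))
E
```

```text
t: 32.4
eef_pos: [0.4397, 0.1073, 0.2669]
ee_rot: [-3.141, 0.001, -1.963]
force: [-0.4, -0.8, 0.9]
width: 0.0434
gripper_force: 0.0
L 282 210
[[134 153 157 159 155 140 118  98  89  89 100 118 137 150 153 150 142 143
  158]
 [132 152 159 159 154 142 118 102  95  94 102 118 136 147 150 146 142 143
  156]
 [129 152 158 160 155 144 125 113 116 122 127 136 146 149 149 148 147 149
  157]
 [127 152 158 159 155 148 142 145 155 164 167 167 166 160 158 157 157 158
  162]
 [124 152 159 155 153 156 166 179 187 189 190 189 178 169 166 163 162 162
  163]
 [127 151 157 155 160 172 184 193 197 198 198 196 190 183 174 168 165 165
  163]
 [124 149 156 160 170 182 187 192 194 197 198 197 197 192 184 173 165 163
  163]
 [112 136 146 159 169 166 163 166 172 177 179 182 185 189 188 178 170 165
  163]
 [103 126 139 155 156 141 122 118 123 128 134 142 153 163 177 182 174 167
  165]
 [ 91 111 131 148 154 136 118 108 102  99 100 103 111 132 160 177 174 168
  166]
 [ 76  92 116 144 162 161 157 152 143 136 130 123 122 134 159 171 169 166
  165]
 [ 74  90 109 137 163 178 185 186 183 180 177 171 165 165 172 172 1
[... 1431 characters left out ...]
 136 135 136 131 128 131 144 168 179 177 172
  173]
 [154 136 122 139 167 179 181 179 181 181 179 179 179 181 184 181 178 176
  175]
 [160 147 127 130 156 181 190 198 199 199 199 198 197 192 185 177 176 176
  176]
 [162 154 138 120 130 158 181 192 198 199 199 200 195 183 170 166 169 171
  173]
 [163 160 150 133 118 128 153 174 185 192 188 185 179 168 160 161 164 163
  169]
 [164 162 161 149 131 118 121 140 155 159 159 151 148 150 152 156 158 159
  166]
 [162 164 162 157 144 125 108 106 114 116 121 122 130 140 145 151 154 161
  170]
 [147 148 148 143 134 123 108 109 117 123 127 132 140 148 155 163 166 170
  176]
 [116 116 118 120 122 127 131 142 153 158 159 163 164 167 171 173 176 177
  178]]
```

View pics/meas.png

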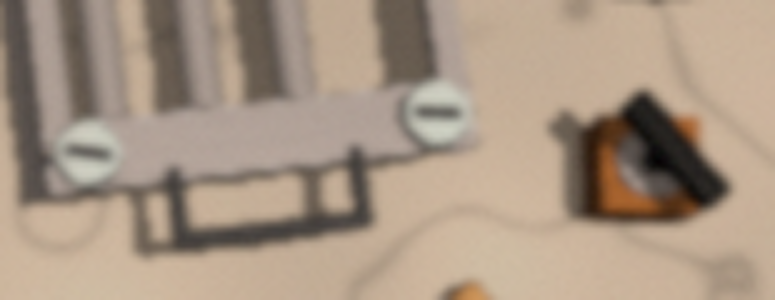

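```bash
cat >> h.py <<'E'
def slot(f,X,r=5.2,th=150):
    g=f["img"].mean(axis=2); c=proj(f,X); v,u=np.mgrid[0:g.shape[0],0:g.shape[1]]
    w=np.clip(th-g,0,None)*(np.hypot(u-c[0],v-c[1])<r)
    P=np.array([unproj(f,(a,b),X[2])[:2] for a,b in zip(u[w>0],v[w>0])]); W=w[w>0]
    m=np.average(P,axis=0,weights=W); e,V=np.linalg.eigh(np.cov(P.T,aweights=W)); return m,np.arctan2(V[1,1],V[0,1])%np.pi,np.sqrt(e)
def keybar(f,z=.1,th=45,box=(380,190,420,230)):
    x0,y0,x1,y1=box; g=f["img"][y0:y1,x0:x1].max(axis=2)
    n,l,s,c=cv2.connectedComponentsWithStats((g<th).astype(np.uint8)); i=1+np.argmax(s[1:,4])
    q=np.argwhere(l==i)[:,::-1].astype(np.float32); rc=cv2.minAreaRect(q)
    B=[unproj(f,p+[x0,y0],z)[:2] for p in cv2.boxPoints(rc)]
    e=max(B[1]-B[0],B[2]-B[1],key=np.linalg.norm)
    return np.mean(B,axis=0),np.arctan2(e[1],e[0])%np.pi,[np.linalg.norm(B[1]-B[0]),np.linalg.norm(B[2]-B[1])],s[i,4]
E
python3 - <<'E'
from h import *
f=cams.grab_frame("top"); I=f["img"].astype(int)
for X in([.4688,-.0264,.092],[.4888,-.2364,.092]):
    print("slot",*[slot(f,X,r,t) for r,t in((5.2,150),(4.8,140))])
    u,v=proj(f,X); m=((I[...,1]-I[...,0]>-8)&(I[...,1]>120)).astype(np.uint8)
    x0,y0=int(u)-11,int(v)-11; p=np.argwhere(m[y0:y0+23,x0:x0+23])[:,::-1]
    (cx,cy),r=cv2.minEnclosingCircle(p.astype(np.float32)); print("head",unproj(f,(cx+x0,cy+y0),.092),r)
for t in(35,45,55): print("bar",keybar(f,.1,t))
m=(I[...,0]>I[...,2]*1.7)&(I[...,0]>90); m[:195]=0;m[230:]=0;m[:,:378]=0;m[:,415:]=0
p=np.argwhere(m)[:,::-1].astype(np.float32); rc=cv2.minAreaRect(p); print("stand",unproj(f,rc[0],.05),rc[1:])
E
```

```text
slot (array([ 0.4696935 , -0.02725135]), np.float64(1.3981978615493171), array([0.00177957, 0.00674069])) (array([ 0.46969197, -0.02729183]), np.float64(1.393286971062226), array([0.00156146, 0.0063598 ]))
head [ 0.46958263 -0.02702245  0.092     ] 7.048505783081055
slot (array([ 0.48979473, -0.23631332]), np.float64(1.5028396720856632), array([0.00191799, 0.00673689])) (array([ 0.48980606, -0.23627168]), np.float64(1.4949268774799434), array([0.00147297, 0.00651871]))
head [ 0.48842954 -0.23455266  0.092     ] 7.032375812530518
bar (array([ 0.45748561, -0.36476467]), np.float64(0.5730139608871818), [np.float64(0.015958248454658798), np.float64(0.06363869490333822)], np.int32(67))
bar (array([ 0.4593946 , -0.36762162]), np.float64(0.6517811489945506), [np.float64(0.02634748495928244), np.float64(0.06791977328749056)], np.int32(147))
bar (array([ 0.45905562, -0.36832722]), np.float64(0.6260790899370732), [np.float64(0.027179202426472565), np.float64(0.07029824255716327)], np.int32(169))
stand [ 0.46119996 -0.37334198  0.05      ] ((20.0, 19.0), 90.0)
```

```bash
cat > kf.py <<'E'
from h import *
from scipy.optimize import minimize
def fit(fs,zb=(.080,.102),p0=(.463,-.372,.72),th=60):
    ms=[]
    for f,b in fs:
        g=f["img"].max(axis=2); m=np.zeros_like(g,np.float32); x0,y0,x1,y1=b; m[y0:y1,x0:x1]=(g[y0:y1,x0:x1]<th); ms.append(m)
    def hull(f,p):
        c,s=np.cos(p[2]),np.sin(p[2])
        Q=np.array([proj(f,[p[0]+c*a-s*b,p[1]+s*a+c*b,z]) for a in(-.04,.04) for b in(-.01,.01) for z in zb])
        h=cv2.convexHull(((Q+.5)*8*16-.5*16).astype(np.int32)).reshape(-1,2); return h
    def cost(p):
        t=0
        for (f,_),m in zip(fs,ms):
            M=np.zeros((m.shape[0]*8,m.shape[1]*8),np.uint8); cv2.fillConvexPoly(M,hull(f,p),255,shift=4)
            M=cv2.resize(M,(m.shape[1],m.shape[0]),interpolation=cv2.INTER_AREA)/255.
            t+=1-(M*m).sum()/(np.maximum(M,m).sum())
        return t
    best=None
    for y in(-.15,0,.15):
        r=minimize(cost,[p0[0],p0[1],p0[2]+y],method="Nelder-Mead",options=dict(initial_simplex=np.array([[p0[0],p0[1],p0[2]+y],[p0[0]+.006,p0[1],p0[2]+y],[p0[0],p0[1]+.006,p0[2]+y],[p0[0],p0[1],p0[2]+y+.1]]),maxiter=90))
        if best is None or r.fun<best.fun: best=r
    return best.x,best.fun
E
python3 - <<'E'
from kf import *
T=(cams.grab_frame("top"),(380,190,420,230)); fs=cams.grab_frame("scene")
c=proj(fs,[.463,-.372,.09]).round().astype(int); print(c)
S=(fs,(c[0]-14,c[1]-14,c[0]+14,c[1]+11))
for th in(45,60): print(th,fit([T],th=th),fit([S],th=th),fit([T,S],th=th))
E
```

```text
[151 146]
45 (array([ 0.46474961, -0.36848709,  0.58645873]), np.float64(0.4203041766386164)) (array([ 0.47814437, -0.36654257,  0.74192081]), np.float64(0.23534601058615945)) (array([ 0.47329994, -0.36918301,  0.71230496]), np.float64(0.792643124389435))
60 (array([ 0.46303903, -0.37010356,  0.62789873]), np.float64(0.40322711205849815)) (array([ 0.47685191, -0.36693362,  0.68946576]), np.float64(0.20267368357378335)) (array([ 0.46988704, -0.37227509,  0.67415988]), np.float64(0.7430316336767943))
```

```bash
python3 -m creep '{"translation":[[2,-40,0],[2,-40,0],[2,-40,0],[2,-40,0],[2,-40,0],[2,-40,0],[2,-40,0],[2,-40,0]],"spin":[-0.05,-0.05,-0.05,-0.05,-0.05,-0.05,-0.05,-0.05],"gripper":[0.5,0.5,0.5,0.5,0.5,0.5,0.5,0.5]}'; python3 -m creep '{"translation":[[2,-40,-20],[2,-40,-20],[2,-40,-20],[2,-39,-20],[0,0,-25],[0,0,-25],[0,0,0],[0,0,0]],"spin":[-0.057,0,0,0,0,0,0,0],"gripper":[0.5,0.5,0.5,0.5,0.5,0.5,0.5,0.5]}'; python3 - <<'E'
from h import *
f=save("scene","key2.png",(100,80,220,190),5); s=get_state(); print(s["eef_pos"],s["ee_rot"],s["q"])
g=cams.grab_frame("top"); cv2.imwrite("pics/key2t.png",cv2.resize(g["img"][170:250,340:430,::-1],None,fx=5,fy=5,interpolation=cv2.INTER_CUBIC))
E
```

```text
t: 33.4
eef_pos: [0.4547, -0.2189, 0.2672]
ee_rot: [-3.141, 0.0, -2.361]
force: [1.4, 0.2, 0.9]
width: 0.0439
gripper_force: 0.0
t: 34.2
eef_pos: [0.463, -0.376, 0.1373]
ee_rot: [3.141, -0.001, -2.417]
force: [0.4, -0.4, 0.7]
width: 0.0441
gripper_force: 0.0
[ 0.4637796  -0.37598637  0.13823716] [-3.14015936e+00  1.04849307e-04 -2.41642624e+00] [-3.53790443e-01  3.01963265e-01 -2.85665306e-01  7.02861113e-04
 -9.81854955e-01 -4.92229583e-01]
```

View pics/key2.png

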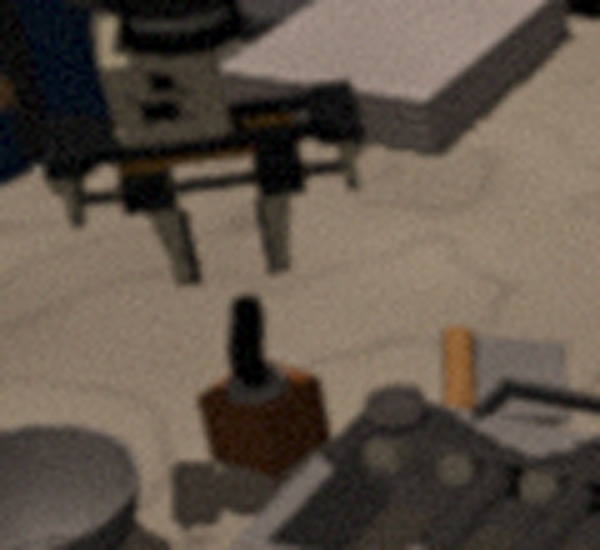

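```bash
python3 - <<'E'
from h import *
f=cams.grab_frame("scene")
print(proj(f,[.4638,-.376,.138]))
g=f["img"].max(axis=2); print(g[136:158,142:158])
for k in([.464,-.372],[.468,-.374],[.464,-.380],[.460,-.368]):
  print(k,[proj(f,[k[0]+a*.75,k[1]+a*.66,z]).round(1).tolist() for a,z in((-.04,.102),(0,.102),(.04,.102),(.04,.08))])
E
```

```text
[146.78525878 133.1250171 ]
[[133 129 132 134 133 133 130 133 128 127 134 131 138 137 138 135]
 [136 136 131 134 142 136 134 133 128 128 131 131 131 136 130 136]
 [137 134 137 140 141 127 117 109 115 119 127 133 138 130 138 133]
 [139 141 136 133 112  88  67  59  57  86 121 139 137 138 141 140]
 [139 139 139 126  89  35  22  18  18  53 110 140 144 139 138 138]
 [140 134 137 119  69  23   4   0  13  35  95 134 140 142 140 147]
 [136 135 140 116  60  18  10   8   0  15  81 123 134 144 141 142]
 [139 136 140 108  62  14   6   2   2  12  67 117 142 144 141 141]
 [135 138 137 112  68  21   0  12   0  12  64 116 148 142 145 142]
 [140 140 135 111  58   6   0   0   6  17  66 124 138 144 143 141]
 [140 138 138  99  46  15   2   2   0  15  61 118 143 142 143 142]
 [141 140 137  98  46   4   5   1   7  18  62 112 139 140 143 138]
 [135 140 137  91  37   1  10  12   6  20  73 122 141 142 137 144]
 [137 139 138  94  30  10   6   1   6  16  69 126 142 140 141 140]
 [137 143 131  96  35   4   0   0   7  12  64 123 134 147 144 146]
 [142 137 138  92  39  17   5   5   0   7  50 109 136 138 144 142]
 [136 140 141 100  50   5   8  13   2   2  32  66 104 117 132 139]
 [137 141 140 107  60  21  11   5   0   3  12  43  65  88 108 124]
 [140 146 140 121  69  20   9   0   7   9   8  24  37  68  92 104]
 [142 136 133 115  73  25  13   6   1   9   6  19  43  49  62  73]
 [129 117 109  85  65  37  28  16  10   2   9  29  43  48  46  50]
 [ 95  78  69  55  48  42  42  34  21  29  33  42  46  47  40  40]]
[0.464, -0.372] [[149.0, 137.2], [149.7, 142.8], [150.4, 148.7], [151.7, 154.4]]
[0.468, -0.374] [[147.8, 137.6], [148.5, 143.2], [149.2, 149.2], [150.4, 154.9]]
[0.464, -0.38] [[147.2, 136.7], [147.8, 142.3], [148.5, 148.2], [149.7, 153.9]]
[0.46, -0.368] [[150.7, 136.9], [151.4, 142.5], [152.2, 148.4], [153.4, 154.1]]
```

View pics/key2t.png

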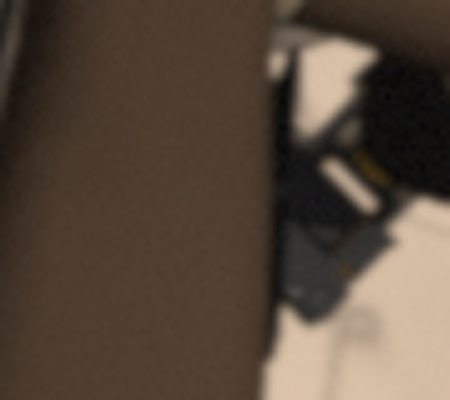

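```bash
python3 -m creep '{"translation":[[0,2,-15],[0,2,-15],[0,0,-15],[0,0,-13],[0,0,0],[0,0,0]],"spin":[0,0,0,0,0,0],"gripper":[0.5,0.5,0.5,0.5,0.5,0.5]}'; python3 -m creep '{"translation":[[0,0,0],[0,0,0],[0,0,0],[0,0,0],[0,0,0]],"spin":[0,0,0,0,0],"gripper":[0.1,0.1,0.1,0.1,0.1]}' 10;python3 -m creep '{"translation":[[0,0,0],[0,0,0],[0,0,0]],"spin":[0,0,0],"gripper":[0.1,0.1,0.1]}' 45
```

```text
t: 34.95
eef_pos: [0.4639, -0.3714, 0.0796]
ee_rot: [-3.141, 0.0, -2.417]
force: [0.4, -0.3, 0.9]
width: 0.0442
gripper_force: 0.0
t: 35.45
eef_pos: [0.464, -0.3715, 0.0795]
ee_rot: [-3.14, 0.0, -2.417]
force: [1.6, 0.2, 2.3]
width: 0.02
gripper_force: 10.0
t: 35.75
eef_pos: [0.464, -0.3715, 0.0794]
ee_rot: [-3.14, 0.0, -2.417]
force: [-0.1, 0.6, 6.2]
width: 0.0197
gripper_force: 45.0
```

Key gripped flat at width 19.7 mm. I lift it and carry it over the right screw.

```bash
python3 -m creep '{"translation":[[0,0,15],[0,0,30],[0,0,35],[0,0,40],[0,0,0]],"spin":[0,0,0,0,0],"gripper":[0.1,0.1,0.1,0.1,0.1]}'; python3 -m creep '{"translation":[[4,23,0],[4,23,0],[4,23,0],[4,23,0],[4,23,0],[5,20,0],[0,0,0],[0,0,0]],"spin":[0.13,0.13,0.13,0.13,0.13,0.122,0,0],"gripper":[0.1,0.1,0.1,0.1,0.1,0.1,0.1,0.1]}'; python3 - <<'E'
from h import *
f=save("scene","key3.png",(120,70,240,180),5); s=get_state(); print(s["eef_pos"],s["ee_rot"])
p=s["eef_pos"]; y=s["ee_rot"][2]; u=np.array([np.cos(y),np.sin(y),0])
for o in(-.0745,): 
  for a in(-.011,0,.011): print("blade",a,((proj(f,p+u*a+[0,0,o])-[120,70]+.5)*5).round())
for a in(-.04,0,.04): print("bar",a,((proj(f,p+u*a+[0,0,.0115])-[120,70]+.5)*5).round())
E
```

```text
t: 36.25
eef_pos: [0.4655, -0.3726, 0.2042]
ee_rot: [-3.134, 0.002, -2.417]
force: [1.7, -0.6, -1.2]
width: 0.0196
gripper_force: 45.0
t: 37.05
eef_pos: [0.488, -0.2358, 0.1981]
ee_rot: [3.14, 0.0, -1.646]
force: [0.1, 1.1, -2.0]
width: 0.0198
gripper_force: 45.0
[ 0.48798879 -0.23622742  0.19824605] [ 3.14026949e+00  2.29350781e-04 -1.64724019e+00]
blade -0.011 [307. 404.]
blade 0 [293. 400.]
blade 0.011 [279. 395.]
bar -0.04 [326. 293.]
bar 0 [273. 278.]
bar 0.04 [223. 263.]
```

View pics/key3.png

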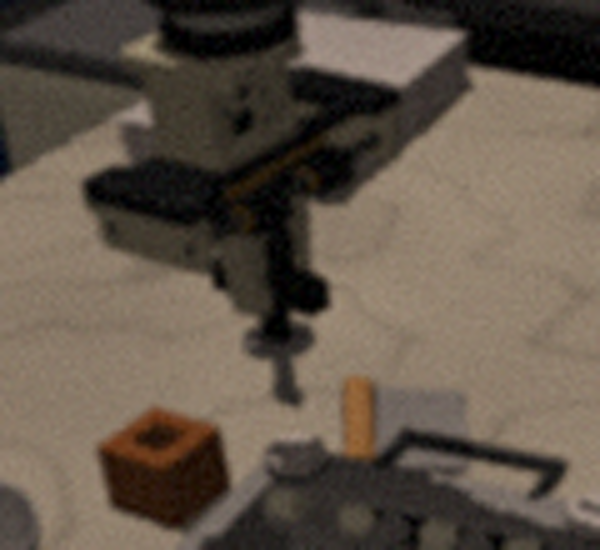

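The key hangs straight, with its blade tip at (289,400) above the right head at (297,460), about 2 mm towards −y of the tool centre. I lower by feel.

```bash
python3 -m creep '{"translation":[[1,1,-15],[0,0,-10],[0,0,-3],[0,0,0],[0,0,0]],"spin":[0.002,0,0,0,0],"gripper":[0.1,0.1,0.1,0.1,0.1]}'; python3 -m creep '{"translation":[[0,0,-2],[0,0,-2],[0,0,-2],[0,0,0],[0,0,0]],"spin":[0,0,0,0,0],"gripper":[0.1,0.1,0.1,0.1,0.1]}'
```

```text
t: 37.6
eef_pos: [0.4896, -0.2356, 0.1712]
ee_rot: [-3.142, -0.0, -1.644]
force: [0.6, -0.5, -1.9]
width: 0.0196
gripper_force: 45.0
t: 38.1
eef_pos: [0.4895, -0.2352, 0.1649]
ee_rot: [3.141, -0.0, -1.644]
force: [-0.0, -0.1, -1.6]
width: 0.0199
gripper_force: 45.0
```

```bash
python3 -m creep '{"translation":[[0,0,-2],[0,0,0],[0,0,0]],"spin":[0,0,0],"gripper":[0.1,0.1,0.1]}'; python3 -m creep '{"translation":[[0,0,-2],[0,0,0],[0,0,0]],"spin":[0,0,0],"gripper":[0.1,0.1,0.1]}'
```

```text
t: 38.4
eef_pos: [0.4895, -0.2352, 0.1628]
ee_rot: [3.141, -0.0, -1.644]
force: [-0.6, -0.3, -0.1]
width: 0.0197
gripper_force: 45.0
t: 38.7
eef_pos: [0.4894, -0.2352, 0.1608]
ee_rot: [3.141, 0.0, -1.644]
force: [-0.8, -0.2, -2.0]
width: 0.0194
gripper_force: 45.0
```

```bash
python3 -m creep '{"translation":[[0,0,-2],[0,0,0],[0,0,0]],"spin":[0,0,0],"gripper":[0.1,0.1,0.1]}'; python3 -m creep '{"translation":[[0,0,0],[0,0,0],[0,0,0],[0,0,0],[0,0,0],[0,0,0]],"spin":[-0.08,-0.08,-0.08,-0.08,-0.08,0],"gripper":[0.1,0.1,0.1,0.1,0.1,0.1]}';python3 - <<'E'
from station import get_state
print(get_state()["moment"])
E
```

```text
t: 39.0
eef_pos: [0.4895, -0.2352, 0.1588]
ee_rot: [3.141, -0.0, -1.644]
force: [-0.7, -0.3, -0.8]
width: 0.0198
gripper_force: 45.0
t: 39.6
eef_pos: [0.4904, -0.2355, 0.1592]
ee_rot: [-3.14, 0.0, -2.045]
force: [2.5, -2.2, -3.0]
width: 0.0196
gripper_force: 45.0
[-0.68005304 -1.29350084  0.10001517]
```

```bash
for i in 1; do python3 -m creep '{"translation":[[0,0,0],[0,0,0],[0,0,0],[0,0,0],[0,0,0],[0,0,0],[0,0,0],[0,0,0]],"spin":[-0.1,-0.1,-0.1,-0.1,-0.1,-0.1,0,0],"gripper":[0.1,0.1,0.1,0.1,0.1,0.1,0.1,0.1]}'; done;python3 -c 'from station import get_state
print(get_state()["moment"],get_state()["q"])'; python3 -m creep '{"translation":[[0,0,0],[0,0,0],[0,0,0],[0,0,0],[0,0,0],[0,0,0]],"spin":[-0.1,-0.1,-0.1,-0.1,0,0],"gripper":[0.1,0.1,0.1,0.1,0.1,0.1]}';python3 -c 'from station import get_state
print(get_state()["moment"],get_state()["q"])'
```

```text
t: 40.4
eef_pos: [0.4906, -0.2358, 0.1593]
ee_rot: [-3.14, 0.001, -2.64]
force: [3.5, -3.1, -4.4]
width: 0.0195
gripper_force: 45.0
[-1.57813319 -1.72790211  0.10918493] [-0.08731681  0.19882539 -0.37427952  0.00101616 -0.99556137 -0.9820172 ]
t: 41.0
eef_pos: [0.4905, -0.236, 0.1593]
ee_rot: [-3.14, 0.002, -3.04]
force: [4.3, -5.3, -3.7]
width: 0.0197
gripper_force: 45.0
[-2.06560317 -1.69295569  0.13175782] [-0.08747656  0.19885512 -0.3743616   0.00142363 -0.99562536 -1.38203074]
```

```bash
python3 -m creep '{"translation":[[0,0,0],[0,0,0],[0,0,0],[0,0,0]],"spin":[-0.07,-0.07,0,0],"gripper":[0.1,0.1,0.1,0.1]}';python3 -c 'from station import get_state
print(get_state()["moment"])'; python3 -m creep '{"translation":[[0,0,0],[0,0,0],[0,0,0]],"spin":[-0.07,0,0],"gripper":[0.1,0.1,0.1]}';python3 -c 'from station import get_state
print(get_state()["moment"])'
```

```text
t: 41.4
eef_pos: [0.4905, -0.2361, 0.1593]
ee_rot: [-3.14, 0.002, 3.104]
force: [3.6, -3.3, -3.7]
width: 0.0195
gripper_force: 45.0
[-2.22518134 -1.59108516  0.11135519]
t: 41.7
eef_pos: [0.4904, -0.2361, 0.1593]
ee_rot: [-3.14, 0.002, 3.034]
force: [4.2, -6.6, -4.8]
width: 0.0196
gripper_force: 45.0
[-2.29491233 -1.55553177  0.0702664 ]
```

```bash
python3 -m creep '{"translation":[[0,0,0],[0,0,0],[0,0,0],[0,0,0]],"spin":[-0.06,-0.06,0,0],"gripper":[0.1,0.1,0.1,0.1]}';python3 -c 'from station import get_state
print(get_state()["moment"])'; python3 -m creep '{"translation":[[0,0,0],[0,0,0],[0,0,0]],"spin":[-0.06,0,0],"gripper":[0.1,0.1,0.1]}';python3 -c 'from station import get_state
print(get_state()["moment"])'
```

```text
t: 42.1
eef_pos: [0.4903, -0.2362, 0.1593]
ee_rot: [-3.14, 0.002, 2.914]
force: [4.0, -6.1, -4.2]
width: 0.02
gripper_force: 45.0
[-2.52863633 -1.44231672  0.32777578]
t: 42.4
eef_pos: [0.4903, -0.2363, 0.1593]
ee_rot: [-3.14, 0.002, 2.854]
force: [3.1, -6.3, -4.9]
width: 0.0196
gripper_force: 45.1
[-2.65147648 -1.38317335  0.49040556]
```

The right screw is tight: torque rose to 0.49 N m after 1.79 rad including play. I back off, lift and carry the key to the left screw.

```bash
python3 -m creep '{"translation":[[0,0,0],[0,0,0],[0,0,0],[0,0,8],[0,0,12],[0,0,20],[0,0,0]],"spin":[0.1,0.1,0,0,0,0,0],"gripper":[0.1,0.1,0.1,0.1,0.1,0.1,0.1]}'; python3 -m creep '{"translation":[[-3,30,0],[-3,30,0],[-3,30,0],[-3,30,0],[-3,30,0],[-3,30,0],[-2,29,0],[0,0,0]],"spin":[0.14,0.14,0.14,0.14,0.14,0.14,0.14,0.14],"gripper":[0.1,0.1,0.1,0.1,0.1,0.1,0.1,0.1]}';python3 -m creep '{"translation":[[0,0,0],[0,0,0],[0,0,0],[0,0,0],[0,0,0]],"spin":[0.14,0.14,0.083,0,0],"gripper":[0.1,0.1,0.1,0.1,0.1]}'; python3 - <<'E'
from h import *
f=save("scene","key4.png",(170,70,300,190),5); s=get_state(); print(s["eef_pos"],s["ee_rot"],s["q"])
p=s["eef_pos"]; y=s["ee_rot"][2]; u=np.array([np.cos(y),np.sin(y),0])
for a in(-.011,0,.011): print("blade",a,((proj(f,p+u*a+[0,0,-.0745])-[170,70]+.5)*5).round())
for X in([.4895,-.2355,.092],[.4697,-.0272,.092]): print(proj(f,X),slot(f,X,4,130))
E
```

```text
t: 43.1
eef_pos: [0.4909, -0.2354, 0.2021]
ee_rot: [-3.141, 0.004, 3.049]
force: [-0.1, -0.2, -1.0]
width: 0.0194
gripper_force: 45.0
t: 43.9
eef_pos: [0.469, -0.0237, 0.1991]
ee_rot: [3.141, 0.001, -2.106]
force: [0.1, 0.0, -1.6]
width: 0.0196
gripper_force: 45.0
t: 44.4
eef_pos: [0.4692, -0.0262, 0.1988]
ee_rot: [3.141, 0.0, -1.754]
force: [-0.5, 0.1, -1.4]
width: 0.0196
gripper_force: 45.0
[ 0.46931223 -0.02619958  0.19889193] [ 3.14141548e+00  1.73584558e-04 -1.75344771e+00] [ 3.64335351e-01  3.78598547e-02 -4.63930850e-01 -2.74200764e-04
 -1.06906667e+00 -5.46854838e-01]
blade -0.011 [364. 465.]
blade 0 [350. 460.]
blade 0.011 [336. 454.]
[179.37364438 158.14276822] (array([ 0.49633738, -0.23315497]), np.float64(0.35957813028958796), array([0.00363258, 0.0087262 ]))
[239.50501183 170.26774172] (array([ 0.47634787, -0.02406272]), np.float64(1.1569307514884006), array([0.00634049, 0.00720229]))
```

View pics/key4.png

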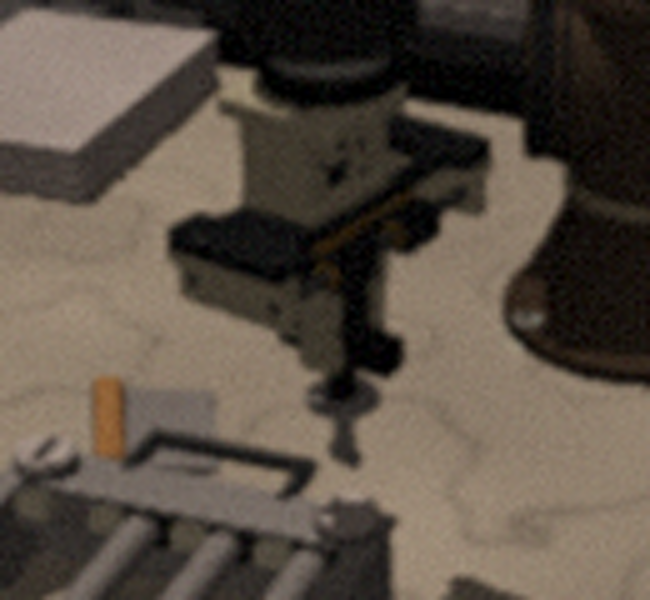

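The key is upright above the left head at (350,515), and the right slot at (48,455) is visibly turned. I lower it.

```bash
python3 -m creep '{"translation":[[0,0,-15],[0,0,-10],[0,0,-3],[0,0,0],[0,0,0]],"spin":[0,0,0,0,0],"gripper":[0.1,0.1,0.1,0.1,0.1]}'; python3 -m creep '{"translation":[[0,0,-2],[0,0,-2],[0,0,-2],[0,0,0],[0,0,0]],"spin":[0,0,0,0,0],"gripper":[0.1,0.1,0.1,0.1,0.1]}'; python3 -m creep '{"translation":[[0,0,-2],[0,0,0],[0,0,0]],"spin":[0,0,0],"gripper":[0.1,0.1,0.1]}'
```

```text
t: 44.95
eef_pos: [0.4697, -0.0262, 0.1712]
ee_rot: [-3.141, -0.0, -1.751]
force: [-0.1, 0.9, -0.7]
width: 0.0192
gripper_force: 45.0
t: 45.45
eef_pos: [0.4695, -0.0263, 0.1649]
ee_rot: [3.142, -0.0, -1.751]
force: [0.3, 0.2, -1.1]
width: 0.0195
gripper_force: 45.0
t: 45.75
eef_pos: [0.4695, -0.0263, 0.1628]
ee_rot: [3.141, -0.0, -1.751]
force: [0.4, -1.2, -1.5]
width: 0.0198
gripper_force: 45.0
```

```bash
python3 -m creep '{"translation":[[0,0,-2],[0,0,-2],[0,0,0],[0,0,0]],"spin":[0,0,0,0],"gripper":[0.1,0.1,0.1,0.1]}'; python3 -m creep '{"translation":[[0,0,0],[0,0,0],[0,0,0],[0,0,0],[0,0,0],[0,0,0]],"spin":[-0.1,-0.1,-0.1,-0.1,0,0],"gripper":[0.1,0.1,0.1,0.1,0.1,0.1]}';python3 -c 'from station import get_state
print(get_state()["moment"])'; python3 -m creep '{"translation":[[0,0,0],[0,0,0],[0,0,0],[0,0,0],[0,0,0],[0,0,0],[0,0,0],[0,0,0]],"spin":[-0.1,-0.1,-0.1,-0.1,-0.1,-0.1,0,0],"gripper":[0.1,0.1,0.1,0.1,0.1,0.1,0.1,0.1]}';python3 -c 'from station import get_state
print(get_state()["moment"])'
```

```text
t: 46.15
eef_pos: [0.4694, -0.0263, 0.1588]
ee_rot: [3.141, -0.0, -1.751]
force: [0.5, -0.4, -1.1]
width: 0.0195
gripper_force: 45.0
t: 46.75
eef_pos: [0.4702, -0.0264, 0.1592]
ee_rot: [-3.14, 0.001, -2.147]
force: [3.5, -3.3, -2.9]
width: 0.02
gripper_force: 45.0
[-1.12834362 -1.73920906  0.11105219]
t: 47.55
eef_pos: [0.4703, -0.0267, 0.1593]
ee_rot: [-3.14, 0.001, -2.748]
force: [4.7, -5.6, -3.5]
width: 0.0193
gripper_force: 45.0
[-2.10221377 -2.06506097  0.11649945]
```

```bash
python3 -m creep '{"translation":[[0,0,0],[0,0,0],[0,0,0],[0,0,0],[0,0,0],[0,0,0],[0,0,0],[0,0,0]],"spin":[-0.1,-0.1,-0.1,-0.1,-0.1,-0.1,0,0],"gripper":[0.1,0.1,0.1,0.1,0.1,0.1,0.1,0.1]}';python3 -c 'from station import get_state
print(get_state()["moment"])';  python3 -m creep '{"translation":[[0,0,0],[0,0,0],[0,0,0]],"spin":[-0.07,0,0],"gripper":[0.1,0.1,0.1]}';python3 -c 'from station import get_state
print(get_state()["moment"])';python3 -m creep '{"translation":[[0,0,0],[0,0,0],[0,0,0]],"spin":[-0.07,0,0],"gripper":[0.1,0.1,0.1]}';python3 -c 'from station import get_state
print(get_state()["moment"])'
```

```text
t: 48.35
eef_pos: [0.47, -0.027, 0.1592]
ee_rot: [-3.14, 0.001, 2.936]
force: [4.1, -6.2, -2.6]
width: 0.0201
gripper_force: 45.0
[-2.72409256 -1.93765669  0.2180321 ]
t: 48.65
eef_pos: [0.4699, -0.0271, 0.1592]
ee_rot: [-3.14, 0.001, 2.866]
force: [3.5, -6.5, -2.9]
width: 0.0197
gripper_force: 45.1
[-2.74004709 -1.80693419  0.4077085 ]
t: 48.95
eef_pos: [0.4698, -0.0272, 0.1603]
ee_rot: [-3.14, 0.001, 2.796]
force: [-2.2, -5.3, 9.8]
width: 0.0197
gripper_force: 45.0
[-2.14625728  0.59680715  0.01479604]
```

The torque dropped and a vertical force appeared, so the blade may have ridden up. I ease back, lift, move aside and look.

```bash
python3 -m creep '{"translation":[[0,0,3],[0,0,8],[0,0,15],[0,0,20],[0,0,0]],"spin":[0.05,0.05,0,0,0],"gripper":[0.1,0.1,0.1,0.1,0.1]}'; python3 -m creep '{"translation":[[-5,40,10],[-5,40,10],[-5,40,10],[-5,40,0],[0,0,0],[0,0,0]],"spin":[0.14,0.14,0.14,0.14,0.14,0.14],"gripper":[0.1,0.1,0.1,0.1,0.1,0.1]}'; python3 - <<'E'
from h import *
f=cams.grab_frame("top"); I=f["img"]
a=cv2.resize(I[180:240,265:375,::-1],None,fx=6,fy=6,interpolation=cv2.INTER_CUBIC)
g=cams.grab_frame("scene"); s=get_state(); c=proj(g,s["eef_pos"]-[0,0,.03]).round().astype(int); print(c,s["eef_pos"],s["ee_rot"])
b=cv2.resize(g["img"][c[1]-25:c[1]+30,c[0]-55:c[0]+55,::-1],None,fx=6,fy=6,interpolation=cv2.INTER_CUBIC)
cv2.imwrite("pics/chk.png",np.vstack([a,b])[:600])
for X in([.4697,-.0272,.092],[.4898,-.2363,.092]): print("slot",slot(f,X))
p=s["eef_pos"]; y=s["ee_rot"][2]; u=np.array([np.cos(y),np.sin(y),0])
for q in(-.011,0,.011): print("blade",q,((proj(g,p+u*q+[0,0,-.0745])-[c[0]-55,c[1]-25]+.5)*6+[0,360]).round())
E
```

```text
t: 49.45
eef_pos: [0.4705, -0.0259, 0.2072]
ee_rot: [3.14, 0.003, 2.895]
force: [0.3, -0.2, -1.7]
width: 0.0195
gripper_force: 45.0
t: 50.05
eef_pos: [0.4485, 0.135, 0.2341]
ee_rot: [3.141, -0.001, -2.541]
force: [0.6, -0.1, -1.4]
width: 0.0199
gripper_force: 45.0
[293 147] [0.44875794 0.13405019 0.23409895] [ 3.14106234e+00 -1.46044941e-03 -2.54625860e+00]
slot (array([ 0.46945705, -0.02743358]), np.float64(0.11664395624078283), array([0.00178834, 0.0066783 ]))
slot (array([ 0.48967976, -0.23649127]), np.float64(0.1032447610448477), array([0.00181985, 0.00682596]))
blade -0.011 [334. 606.]
blade 0 [329. 593.]
blade 0.011 [323. 580.]
```

View pics/chk.png

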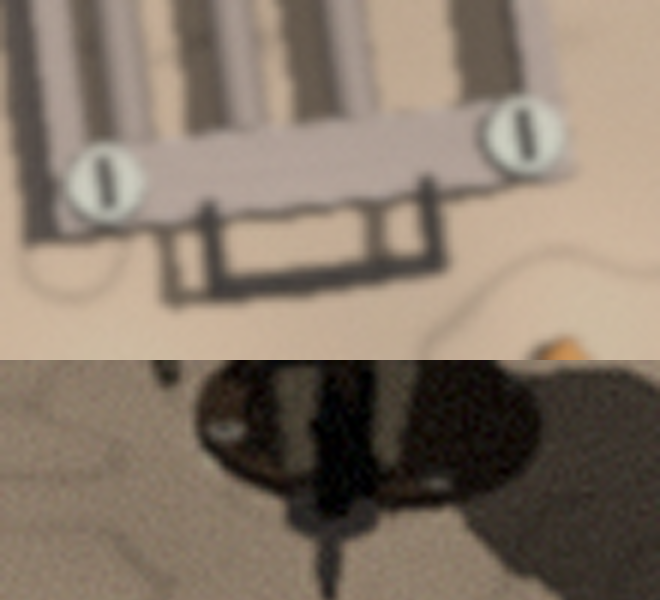

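Both slots now lie along the box's x (0.12 and 0.10 rad against box yaw 0.095), so both screws are tight. The key still hangs straight, with its tip at (329,598). I return it to the block.

```bash
python3 -m creep '{"translation":[[1,-40,0],[1,-40,0],[1,-40,0],[1,-40,0],[1,-40,0],[1,-40,0],[1,-40,0],[1,-40,0]],"spin":[0.016,0.016,0.016,0.016,0.016,0.016,0.016,0.016],"gripper":[0.1,0.1,0.1,0.1,0.1,0.1,0.1,0.1]}'; python3 -m creep '{"translation":[[1,-40,0],[1,-40,0],[1,-40,0],[2,-40,0],[2,-26,0],[0,0,-30],[0,0,0],[0,0,0]],"spin":[0,0,0,0,0,0,0,0],"gripper":[0.1,0.1,0.1,0.1,0.1,0.1,0.1,0.1]}'; python3 - <<'E'
from h import *
f=save("scene","ret.png",(100,80,220,190),5); s=get_state(); print(s["eef_pos"],s["ee_rot"])
p=s["eef_pos"]
for X in(p-[0,0,.0745],[.462,-.3725,.05],[.464,-.372,.05]): print(((proj(f,X)-[100,80]+.5)*5).round())
E
```

```text
t: 50.95
eef_pos: [0.4568, -0.188, 0.2346]
ee_rot: [3.141, 0.0, -2.426]
force: [1.2, -0.0, -0.7]
width: 0.0197
gripper_force: 45.0
t: 51.75
eef_pos: [0.4637, -0.3721, 0.2043]
ee_rot: [3.139, -0.001, -2.425]
force: [-0.2, 0.5, -1.1]
width: 0.0201
gripper_force: 45.0
[ 0.46445732 -0.37218273  0.20547664] [ 3.14151238e+00 -4.21603387e-04 -2.42372192e+00]
[242. 279.]
[266. 380.]
[265. 382.]
```

View pics/ret.png

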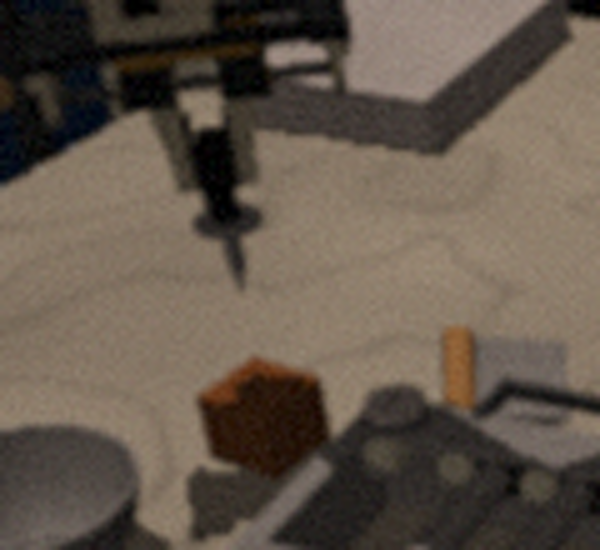

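The tip hangs at (241,290) over the block's well. I lower it gently.

```bash
python3 -m creep '{"translation":[[0,0,-30],[0,0,-30],[0,0,-15],[0,0,0],[0,0,0]],"spin":[0,0,0,0,0],"gripper":[0.1,0.1,0.1,0.1,0.1]}'; python3 -m creep '{"translation":[[0,0,-6],[0,0,-6],[0,0,-6],[0,0,0]],"spin":[0,0,0,0],"gripper":[0.1,0.1,0.1,0.1]}'
```

```text
t: 52.3
eef_pos: [0.4655, -0.3723, 0.1315]
ee_rot: [-3.14, 0.0, -2.422]
force: [0.1, -0.0, -0.0]
width: 0.0196
gripper_force: 45.0
t: 52.7
eef_pos: [0.464, -0.3719, 0.111]
ee_rot: [3.14, -0.0, -2.423]
force: [-0.5, 0.2, -1.7]
width: 0.0196
gripper_force: 45.0
```

Tip is inside the well without contact.

```bash
python3 -m creep '{"translation":[[0,0,-8],[0,0,-8],[0,0,-6],[0,0,-4],[0,0,0],[0,0,0]],"spin":[0,0,0,0,0,0],"gripper":[0.1,0.1,0.1,0.1,0.1,0.1]}'; python3 -m creep '{"translation":[[0,0,-2],[0,0,0]],"spin":[0,0],"gripper":[0.1,0.1]}'; python3 -m creep '{"translation":[[0,0,-1],[0,0,0]],"spin":[0,0],"gripper":[0.1,0.1]}'
```

```text
t: 53.3
eef_pos: [0.4646, -0.3723, 0.0859]
ee_rot: [3.142, -0.0, -2.423]
force: [0.2, 0.2, -2.5]
width: 0.0201
gripper_force: 45.0
t: 53.5
eef_pos: [0.4645, -0.3722, 0.0839]
ee_rot: [-3.141, 0.0, -2.423]
force: [0.6, -0.4, -1.5]
width: 0.0199
gripper_force: 45.0
t: 53.7
eef_pos: [0.4645, -0.3722, 0.0829]
ee_rot: [3.142, 0.0, -2.423]
force: [1.1, -1.0, -2.3]
width: 0.0192
gripper_force: 45.0
```

```bash
python3 -m creep '{"translation":[[0,0,-1],[0,0,-1],[0,0,0]],"spin":[0,0,0],"gripper":[0.1,0.1,0.1]}'; python3 -m creep '{"translation":[[0,0,-1],[0,0,0]],"spin":[0,0],"gripper":[0.1,0.1]}'; python3 -m creep '{"translation":[[0,0,0],[0,0,0],[0,0,0],[0,0,0]],"spin":[0,0,0,0],"gripper":[0.3,0.5,0.5,0.5]}'; python3 -m creep '{"translation":[[0,0,25],[0,0,35],[0,0,40],[0,0,40],[-5,40,20],[-5,40,0],[-5,40,0],[0,40,0]],"spin":[0,0,0,0,0,0,0,0],"gripper":[0.5,0.5,0.5,0.5,0.5,0.5,0.5,0.5]}';  python3 -m creep '{"translation":[[0,45,0],[0,45,0],[0,45,0],[0,45,0],[0,45,0],[0,45,0],[0,45,0],[0,0,0]],"spin":[0,0,0,0,0,0,0,0],"gripper":[0.5,0.5,0.5,0.5,0.5,0.5,0.5,0.5]}'; python3 - <<'E'
from h import *
g=cams.grab_frame("top")["img"][130:240,265:430,::-1]; s=cams.grab_frame("scene")["img"][110:240,100:265,::-1]
cv2.imwrite("pics/fin.png",np.vstack([cv2.resize(g,None,fx=2.4,fy=2.4),cv2.resize(s,None,fx=2.4,fy=2.4)]))
for c in("top","scene"):
  f=cams.grab_frame(c)
  for n in("key","stand"): print(c,n,[(np.round(d["centre"],3),round(d["confidence"],2)) for d in nets.pinpoint(c,n)[:2]])
print(get_state()["eef_pos"],get_state()["t"])
E
```

```text
t: 54.0
eef_pos: [0.4644, -0.3722, 0.0807]
ee_rot: [3.141, -0.0, -2.423]
force: [-0.3, -0.3, -1.3]
width: 0.0194
gripper_force: 45.0
t: 54.2
eef_pos: [0.4644, -0.3722, 0.0797]
ee_rot: [3.141, -0.0, -2.423]
force: [0.2, 0.3, -1.9]
width: 0.0197
gripper_force: 45.0
t: 54.6
eef_pos: [0.4646, -0.3723, 0.08]
ee_rot: [-3.141, 0.0, -2.423]
force: [0.1, -0.1, -0.5]
width: 0.0422
gripper_force: 0.0
t: 55.4
eef_pos: [0.4488, -0.211, 0.2403]
ee_rot: [-3.141, 0.001, -2.423]
force: [1.6, 0.6, -0.2]
width: 0.0438
gripper_force: 0.0
t: 56.2
eef_pos: [0.4497, 0.1069, 0.2401]
ee_rot: [3.142, 0.001, -2.418]
force: [-1.0, -0.4, -0.6]
width: 0.0437
gripper_force: 0.0
top key [(array([ 0.465, -0.376,  0.005]), 0.85)]
top stand [(array([ 0.464, -0.374,  0.004]), 0.72)]
scene key [(array([ 0.49 , -0.237,  0.083]), 0.53), (array([ 0.462, -0.369,  0.005]), 0.47)]
scene stand [(array([ 0.46 , -0.37 ,  0.004]), 0.22)]
[0.44956128 0.10175189 0.23996373] 56.6
```

View pics/fin.png

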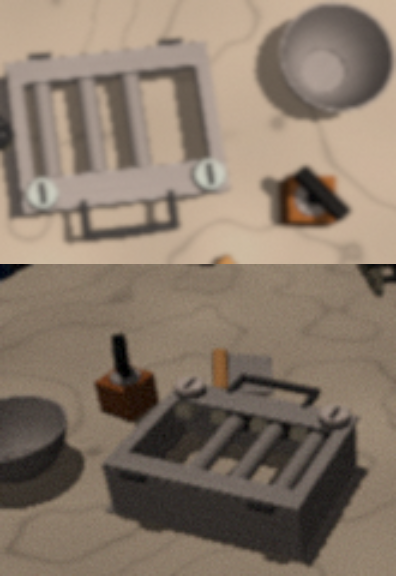

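The lid is shut over three seated tubes. Both slots are turned tight, and the key stands upright in its block at (312,195). The robot is clear, so I hand the job in.

```bash
python3 -c 'from station import arm; print(arm.job_done())'
```

```text
the job is handed in; nothing more can be done
None
```

I handed the job in at about 57 s: the three tubes are seated, the frame is shut, both screws are at their stops and the key is back in its block; the judge's verdict was not shown.

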